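Load the post carriage and crank it to the index

ROBOT

A 7-joint arm with a two-finger parallel gripper is mounted at the origin on a cart in front of the work surface, level with it; the furniture and walls round the work are solid. World frame = base frame: x ahead of the robot, y to its left, z up, the work surface at z = 0. Lengths are in m, angles in rad, forces in N, time in s.
With the tool pointing down it reaches from about 0.4 to 0.85 m from the base axis. Payload 4.5 kg.
Tool frame: the origin (TCP) lies midway between the tips of the shut fingers; the grasp point (between the pads) lies behind it (r.grip_point_offset is the z of the grasp point in the tool frame, in m); z points along the fingers, y is the line along which they close (so a half turn about z gives the same grasp; the last joint's range is limited). The gripper opens to 88 mm and grips with 3 to 60 N. Pads are 18 mm wide; open, the fingers measure 123 mm over their backs; the gripper's body (75 mm by 187 mm) begins 45 mm behind the grasp point.
Start: joints at [1.169, 0.689, -0.195, 1.565, 0.157, 0.902, -0.215], TCP at [0.264, -0.567, 0.239] pointing down, gripper open.
Joint ranges: [-3.01, 3.01], [-0.46, 2.08], [-1.47, 1.51], [0.13, 2.56], [-1, 4.14], [0.04, 2.09], [-2.66, 2.66]. Speed limits (rad/s): [2.57, 2.57, 3.14, 3.14, 3.14, 3.14, 3.14].

INTERFACE

Orientations are given as a unit quaternion [x, y, z, w].
In Python, from plant import r, optics, workorder gives the robot as it stands.
- The arm moves only by the shell command python3 -m creep 'ROWS' [FORCE]. ROWS is JSON, a list of rows, each an object of numbers: "grip": the gripper command: -1 is shut, 1 is fully open, values between are in proportion; "tx", "ty", "tz": the shift along the tool's x, y, z in cm; "spin": the turn about the tool's z in degrees. In form: [{"grip": .., "tx": .., "ty": .., "tz": .., "spin": ..}, ...]. A call has 1 to 8 rows; each row shifts and turns the commanded pose from where the row before left it, along the tool's axes as they then stand; what a row does not reach is not made up. A row lasts 1/12 s, in which the tool goes at most 41.7 mm and 7.16 degrees, less where a joint would pass 70% of its speed; a pose out of reach is approached as far as the arm can. A call with a gripper value outside its range is refused whole. The fingers move at their own pace and stop on an object; FORCE is the grip in N (left out, the last holds). Time passes only in rows, so rows that do not move let the fingers close. It gives the time, the measured TCP pose, the force, the opening and the grip force at its end, in the units of the state.
- r.get_state(): the state, without advancing time (a new reading comes with each control period).
- optics.snapshot(name): name is "side" or "top" or "wrist"; returns (picture, depth): 384x512x3 uint8, red, green, blue; 384x512 float32, m along the optical axis (not along the pixel's ray), 0 where there is no reading.
- optics.get_calibration(name): a dict with "fx", "fy", "cx", "cy" (pixels), "D" ([k1, k2, p1, p2, k3] as OpenCV has them; the pictures are not rectified), "extrinsics" (4x4, takes a point from world to camera coordinates). Camera axes: x right, y down, z forward; pixel columns grow to the right and rows downward; lengths in m; the calibration is good to about 2 mm. A picture is of the moment at which its call begins: read the wrist's pose just before it. get_calibration takes no time and is no camera call; for the wrist camera it gives the pose at the moment of the call.
- workorder.finish_job(): hands the job in; it is judged then, once.
The state is a dict: "clock": time; "q": joint angles; "qd": joint speeds; "joint_torque": joint torques, N m; "tool_pos": TCP position; "eef_rot": TCP orientation; "contact_force": force on the tool from outside, world axes, zero at the start; "moment": the same for the moment, N m; "opening": opening from 0.0 (shut) to 1.0 (fully open); "finger_force": force on a finger pad.
Only numpy, scipy, OpenCV 4.12 (cv2) and the standard library are available. Lean on these libraries where they do the work, as an engineer would, in place of code of your own. Each camera call takes 0.05 s, during which the arm holds its last target. There are 200 camera calls.

TASK

Take every steel post out of the blue rack and push each one fully down into a bore of its own in the carriage, past its spring plunger; then put the crank on the square shaft and, with the crank, wind the carriage along (clockwise seen from above) until its white pointer is opposite the red index. Leave the carriage there, set the crank upright on the middle of the black rubber mat, and slip the orange guard sleeve over the bare shaft end, down onto the gearbox. Do not disturb the swab pot, the brown bottle or the objective can.

Things in the scene. Friction and masses are not known exactly. Their poses are not given: they have to be found in the camera images.
- stage: Grey linear translation stage, fixed to the table (place and yaw vary). Origin at table level; its y axis runs along the travel. Base plate 110 x 370 x 12 mm, from y -205 to +165 mm; end block near y +155 mm, 42 mm high. The gearbox, 74 x 74 mm, top at z 85 mm, is centred at x 0, y -160 mm and carries the upright square shaft.
- shaft_seat (a point): Centre of the square shaft's foot on the gearbox top, 85 mm above the table. The shaft rises 25 mm: 14 mm square to 20 mm, then narrower; its sides lie along this point's x and y, which turn with it (parallel to the stage's at the start). Friction 0.06 Nm; self-locking, so the carriage cannot be pushed along by hand.
- carriage (a joint): Travel of the carriage in m, 0 = home (start, towards the gearbox), positive away from the gearbox along the stage's +y; end of travel 0.065. One full turn of the shaft clockwise (seen from above) moves it +12 mm; anticlockwise moves it back.
- carriage_mark (a point): Tip of the white pointer on the carriage's front (-x) edge, 24 mm above the table. x, y, z parallel to the stage's.
- index: Small red index with an upright red blade, fixed on the front edge of the stage base 40 to 58 mm along the travel from the pointer's home. Axes parallel to the stage's; origin under its middle, and the blade stands at its y 0. The carriage is in place when the white pointer has the same y as the index in this frame.
- seat_0 (a point): Centre of the floor of the first (by the gearbox) bore, 40 mm above the table, z up. Bore 14.6 mm wide, 35 mm deep, coned to 22 mm over its top 5 mm, mouth at 75 mm height; bores 50 mm apart along stage y in a block 36 mm wide. A spring plunger from -x (brass head 13 mm out, 58 mm high) stands into the bore 18 mm above its floor; a post passes it with up to 10 N of push and is then gripped, pressed 1 mm to +x.
- seat_1 (a point): Centre of the floor of the middle bore, 40 mm above the table, z up. Bore 14.6 mm wide, 35 mm deep, coned to 22 mm over its top 5 mm, mouth at 75 mm height; bores 50 mm apart along stage y in a block 36 mm wide. A spring plunger from -x (brass head 13 mm out, 58 mm high) stands into the bore 18 mm above its floor; a post passes it with up to 10 N of push and is then gripped, pressed 1 mm to +x.
- seat_2 (a point): Centre of the floor of the last bore, 40 mm above the table, z up. Bore 14.6 mm wide, 35 mm deep, coned to 22 mm over its top 5 mm, mouth at 75 mm height; bores 50 mm apart along stage y in a block 36 mm wide. A spring plunger from -x (brass head 13 mm out, 58 mm high) stands into the bore 18 mm above its floor; a post passes it with up to 10 N of push and is then gripped, pressed 1 mm to +x.
- post_0: Plain steel post, 12.6 mm diameter, 100 mm long, 150 g, standing upright in the blue rack (absent in some starts: None). Origin at the centre of its foot, z up along the post.
- post_1: Plain steel post, 12.6 mm diameter, 100 mm long, 150 g, standing upright in the blue rack (absent in some starts: None). Origin at the centre of its foot, z up along the post.
- post_2: Plain steel post, 12.6 mm diameter, 100 mm long, 150 g, standing upright in the blue rack (absent in some starts: None). Origin at the centre of its foot, z up along the post.
- rack: Blue rack block, 160 x 50 x 30 mm, fixed, origin at the centre of its underside; three holes 14.6 mm wide, 22 mm deep, at x -50, 0, +50 mm, where posts stand with their feet 8 mm above the table.
- crank: Loose steel crank, about 430 g, standing balanced on its hub. Origin: centre of hub underside, z up, arm along x. Hub 44 mm square, 26 mm high, 16.4 mm square socket through it from below, sides along x, y. Arm 16 mm wide, x -53 to +63, z 26 to 36 mm. Round boss 24 mm diameter on the axis, z 36 to 68 mm (lift it here, fingers either side of the arm). Counterweight 30 mm diameter at x -42, z 14 to 36.
- crank_knob (a point): Middle of the crank's upright black knob, 55 mm from the hub axis, 66 mm above the hub's underside; the knob is 18 mm diameter, z 40 to 92 mm of the crank, and spins freely, so it can be held with an unturning grip while the crank goes round.
- guard: Orange guard sleeve (a plain tube), 44 mm outside, 25 mm bore, 60 mm high, 110 g, standing on the table; origin at the centre of its underside.
- mat: Black rubber mat 150 x 150 x 3 mm, fixed flat on the table, origin at the centre of its underside.
- swab_pot: Bystander: pot of cotton swabs, 52 mm diameter, 101 mm high, standing; origin at its underside.
- bottle: Bystander: brown oil bottle, 27 mm diameter, 65 mm high; origin at its underside.
- can: Bystander: black and white screw-top objective can, 37 mm diameter, 46 mm high; origin at its underside.
Mind the look-alikes: they are no part of the job. What is shaped like the crank but purple is not meant.

How it is judged:
By the outcome, as a careful person would: the job done as asked, in the order asked, and still so for the second after the job is handed in, with the robot touching nothing.
Of post_0, post_1, post_2 only 2 to 3 are there at a start; the rules pass over those that are not, and their reading is None.
At some moment in a run one of crank, guard may be knocked a few centimetres aside while the robot is not near it.
It also fails if it takes over 210 s, if anything falls off the work surface, if the arm or the gripper's body presses on something with over 40 N, if the wrist force passes 120 N, or if a joint passes its speed limit or range.

## Working session

There is one attempt and no reset: what is moved stays moved. The work goes in short steps, Python scripts to look and compute and a shell command to move; the robot and the scene stay as the last step left them, time stands still between calls to the robot, and variables do not carry over. Pictures are saved under pics/ and viewed, at most 14 in all, crops included, and the job is handed in when it is done.

```bash
ls; mkdir -p pics
cat > h.py <<'E'
import numpy as np, cv2
from plant import r, optics, workorder
from scipy.spatial.transform import Rotation as R
def snap(n,save=None):
    c=optics.get_calibration(n); im,d=optics.snapshot(n)
    if save: cv2.imwrite(f'pics/{save}.png',cv2.cvtColor(im,cv2.COLOR_RGB2BGR))
    np.savez(f'/tmp/{save or n}.npz',im=im,d=d,E=c['extrinsics'],K=[c['fx'],c['fy'],c['cx'],c['cy']],D=c['D'])
    return im,d,c
def load(s):
    z=np.load(f'/tmp/{s}.npz'); K=z['K']; return z['im'],z['d'],dict(fx=K[0],fy=K[1],cx=K[2],cy=K[3],D=z['D'],extrinsics=z['E'])
def ray(c,uv):
    K=np.array([[c['fx'],0,c['cx']],[0,c['fy'],c['cy']],[0,0,1.]])
    p=cv2.undistortPoints(np.array(uv,float).reshape(-1,1,2),K,np.array(c['D'],float)).reshape(-1,2)
    E=np.array(c['extrinsics']); d=np.c_[p,np.ones(len(p))]@E[:3,:3]
    return -E[:3,:3].T@E[:3,3], d
def plane(c,uv,z):
    o,d=ray(c,uv); return (o+d*((z-o[2])/d[:,2])[:,None])
def cloud(d,c):
    v,u=np.mgrid[:d.shape[0],:d.shape[1]]
    o,dr=ray(c,np.c_[u.ravel(),v.ravel()]); P=o+dr*d.ravel()[:,None]
    P[d.ravel()<=0]=np.nan
    return P.reshape(*d.shape,3)
def st():
    s=r.get_state(); print('t',round(s['clock'],2),'tcp',np.round(s['tool_pos'],4),'F',np.round(s['contact_force'],1),'open',round(s['opening'],3),'ff',np.round(s['finger_force'],1))
    return s
def tool(dx,dy,dz=0):
    "world shift (m) -> tool axes cm"
    s=r.get_state(); return np.round(R.from_quat(s['eef_rot']).inv().apply([dx,dy,dz])*100,2)
def goto(x,y,z,yaw=None):
    "print tool shift to get the tool there; yaw = direction of tool y axis in world"
    s=r.get_state(); p=np.array(s['tool_pos']); M=R.from_quat(s['eef_rot']).as_matrix()
    print('shift cm',np.round(M.T@(np.array([x,y,z])-p)*100,2),'len',round(np.linalg.norm(np.array([x,y,z])-p)*100,1),end=' ')
    yy=np.degrees(np.arctan2(M[1,1],M[0,1])); print('tool y at',round(yy,2),'tilt',np.round(M[:2,2],4),end=' ')
    if yaw is not None:
        e=(-(yaw-yy)+90)%180-90; print('spin',round(e,2),end='')
    print(' q7',round(s['q'][6],2))
E
cat > a.py <<'E'
from h import *
print(r.grip_point_offset); s=st(); print(R.from_quat(s['eef_rot']).as_matrix().round(3))
for n in ['side','top','wrist']: snap(n,n+'0')
E
python3 a.py
```

```text
pics
-0.0187
t 0.0 tcp [ 0.2635 -0.566   0.2379] F [ 0.2 -0.9  1.3] open 1.004 ff 0.0
[[ 0.907  0.422 -0.001]
 [ 0.422 -0.907  0.002]
 [-0.    -0.002 -1.   ]]
```

View pics/top0.png

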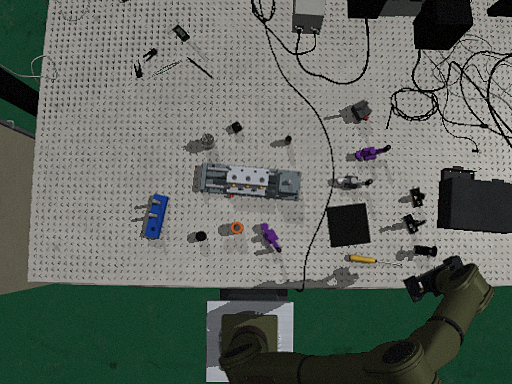

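View pics/side0.png

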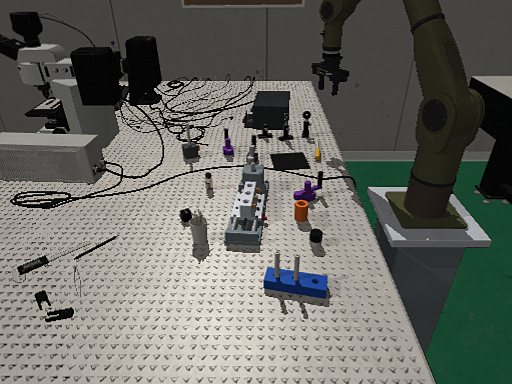

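Top view shows the stage at (250,180) with the gearbox at the right (285,184). The rack at (155,217) holds 2 posts, the guard is at (237,228), the mat at (348,225) and the real crank at (350,183). The purple look-alikes are at (270,236) and (370,153). The side view agrees.

```bash
cat > b.py <<'E'
from h import *
im,d,c=load('top0'); P=cloud(d,c)
print(c['fx'],d[180,250])
hsv=cv2.cvtColor(im,cv2.COLOR_RGB2HSV)
def comp(m,name,zlo=0.01,zhi=.3,amin=8):
    m=(m).astype(np.uint8); n,l,s,ce=cv2.connectedComponentsWithStats(m)
    for i in range(1,n):
        if s[i,4]>=amin:
            q=P[l==i]; print(name,s[i,:4],s[i,4],'c',ce[i].round(1),'med',np.nanmedian(q,0).round(3),'zmax',np.nanmax(q[:,2]).round(3))
H,S,V=cv2.split(hsv)
reg=np.zeros_like(H,bool); reg[100:270,120:400]=1
comp(reg&(H>105)&(H<125)&(S>150)&(V>60),'blue')
comp(reg&(H>5)&(H<16)&(S>170)&(V>80),'orange')
comp(reg&((H<4)|(H>174))&(S>130)&(V>60),'red',amin=2)
comp(reg&(H>125)&(H<160)&(S>80),'purple')
comp(reg&(V<45)&(P[:,:,2]<.02),'mat',amin=200)
m=reg&(P[:,:,2]>.03)
comp(m,'tall')
# blue rect
def rect(m,z):
    cs,_=cv2.findContours(m.astype(np.uint8),0,1); k=max(cs,key=cv2.contourArea); 
    b=cv2.boxPoints(cv2.minAreaRect(k)); print(plane(c,b,z).round(3).tolist())
rect(reg&(H>105)&(H<125)&(S>150),.03)
a=cv2.resize(im[110:260,130:400],None,fx=2.9,fy=2.9,interpolation=cv2.INTER_CUBIC); cv2.imwrite('pics/topcrop.png',a[:,:,::-1])
E
python3 b.py
```

```text
449.1834460166653 1.6159236
blue [144 194  24  45] 532 c [156.3 216.9] med [0.451 0.349 0.03 ] zmax 0.04
orange [231 222  12  12] 75 c [236.3 227.5] med [0.417 0.052 0.059] zmax 0.069
red [364 115   4   4] 11 c [365.8 116.8] med [ 0.834 -0.431  0.042] zmax 0.047
red [230 193   4   4] 8 c [231.8 194.4] med [0.543 0.07  0.02 ] zmax 0.037
purple [355 147  29  13] 234 c [367.8 153. ] med [ 0.697 -0.435  0.034] zmax 0.072
purple [261 223  18  26] 228 c [269.4 235.1] med [ 0.393 -0.068  0.034] zmax 0.076
mat [325 203  45  44] 1563 c [347.7 224.8] med [ 0.431 -0.361  0.002] zmax 0.014
tall [352 100  19  20] 250 c [361.9 109.1] med [ 0.861 -0.411  0.051] zmax 0.153
tall [232 122  10  10] 49 c [236.1 126.7] med [0.795 0.058 0.034] zmax 0.041
tall [200 133  15  16] 115 c [207.  139.7] med [0.74  0.162 0.062] zmax 0.104
tall [285 136   7   8] 48 c [288.1 139.5] med [ 0.742 -0.136  0.06 ] zmax 0.07
tall [355 145  36  14] 190 c [372.1 151.7] med [ 0.701 -0.443  0.04 ] zmax 0.097
tall [200 162   8  27] 125 c [203.2 175.2] med [0.61  0.176 0.042] zmax 0.052
tall [215 165  85  31] 1361 c [262.3 180.6] med [ 0.588 -0.034  0.073] zmax 0.113
tall [209 167  10   3] 19 c [213.8 167.9] med [0.639 0.138 0.032] zmax 0.037
tall [258 168   5   3] 8 c [259.9 168.8] med [ 0.638 -0.033  0.031] zmax 0.032
tall [336 176  37   9] 193 c [352.8 180.4] med [ 0.592 -0.368  0.041] zmax 0.101
tall [145 193  20  45] 330 c [154.6 215.9] med [0.459 0.35  0.034] zmax 0.113
tall [161 195   4   4] 9 c [162.6 196.7] med [0.529 0.326 0.032] zmax 0.036
tall [231 221  12  12] 85 c [236.6 226.6] med [0.421 0.048 0.06 ] zmax 0.069
tall [261 223  21  30] 180 c [270.4 236.3] med [ 0.389 -0.071  0.038] zmax 0.095
tall [195 231  11  10] 86 c [200.3 235.5] med [0.389 0.182 0.047] zmax 0.058
[[0.388, 0.396, 0.03], [0.543, 0.363, 0.03], [0.53, 0.308, 0.03], [0.376, 0.34, 0.03]]
```

View pics/topcrop.png

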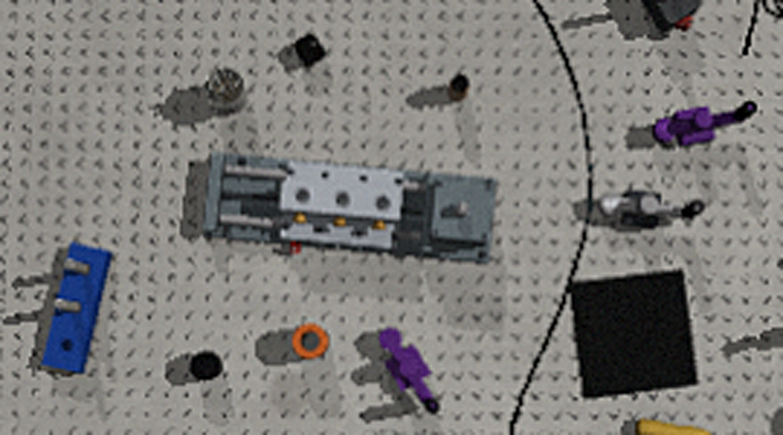

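```bash
cat > b2.py <<'E'
from h import *
im,d,c=load('top0')
f=lambda pts,z: plane(c,np.array(pts)/2.9+[130,110],z)
B=f([(304,196),(343,199),(383,203)],.075); print('bores',B.round(4).tolist())
print('gearbox corners',f([(436,175),(497,180),(489,263),(430,255)],.085).round(4).tolist())
print('mat',f([(571,283),(682,270),(697,383),(584,398)],.003).round(4).mean(0))
v=B[0]-B[2]; print('yaw of +y',np.degrees(np.arctan2(-v[0],v[1])))
im,d,c=load('wrist0'); s=r.get_state(); E=np.array(c['extrinsics']); T=np.eye(4);T[:3,:3]=R.from_quat(s['eef_rot']).as_matrix();T[:3,3]=s['tool_pos']
print('cam in tool\n',(np.linalg.inv(T)@np.linalg.inv(E)).round(3), c['fx'])
goto(.47,.0,.38,95)
E
python3 b2.py
```

```text
bores [[0.5976, 0.0569, 0.075], [0.5941, 0.0084, 0.075], [0.5893, -0.0413, 0.075]]
gearbox corners [[0.6233, -0.1066, 0.085], [0.6174, -0.1819, 0.085], [0.5146, -0.1716, 0.085], [0.5241, -0.0993, 0.085]]
mat [ 0.431175 -0.36415   0.003   ]
yaw of +y -4.8283135587283015
cam in tool
 [[-0.    -0.963 -0.269  0.069]
 [ 1.    -0.    -0.    -0.002]
 [ 0.    -0.269  0.963 -0.145]
 [ 0.     0.     0.     1.   ]] 290.2758971780722
shift cm [ 42.61 -42.63 -14.14] len 61.9 tool y at -65.03 tilt [-0.0006  0.0012] spin 19.97 q7 -0.22
```

```bash
cat > c.py <<'E'
from h import *
st(); snap('wrist','w1'); goto(.47,.0,.38,95)
E
python3 -m creep '[{"grip":1,"tx":2.7,"ty":-2.7,"tz":-1.3},{"grip":1,"tx":2.7,"ty":-2.7,"tz":-1.3},{"grip":1,"tx":2.7,"ty":-2.7,"tz":-1.3},{"grip":1,"tx":2.7,"ty":-2.7,"tz":-1.3},{"grip":1,"tx":2.7,"ty":-2.7,"tz":-1.3},{"grip":1,"tx":2.7,"ty":-2.7,"tz":-1.3},{"grip":1,"tx":2.7,"ty":-2.7,"tz":-1.3},{"grip":1,"tx":2.7,"ty":-2.7,"tz":-1.3}]' 40
python3 -m creep '[{"grip":1,"tx":2.7,"ty":-2.7,"tz":-1.3},{"grip":1,"tx":2.7,"ty":-2.7,"tz":-1.3},{"grip":1,"tx":2.7,"ty":-2.7,"tz":-1.3},{"grip":1,"tx":2.7,"ty":-2.7},{"grip":1,"tx":2.7,"ty":-2.7},{"grip":1,"tx":2.7,"ty":-2.7,"spin":0},{"grip":1,"spin":6},{"grip":1,"spin":6}]'
python3 -m creep '[{"grip":1,"spin":6},{"grip":1,"spin":2},{"grip":1},{"grip":1}]'
python3 c.py
```

```text
t 0.15 tcp [ 0.2636 -0.5662  0.2381] F [ 0.2  0.7 -0.2] open 1.001 ff 0.0
shift cm [ 42.61 -42.64 -14.13] len 61.9 tool y at -65.03 tilt [-0.0005  0.0009] spin 19.97 q7 -0.22$[0]: bad value
$[0]: bad value
$[0]: bad value
```

View pics/w1.png

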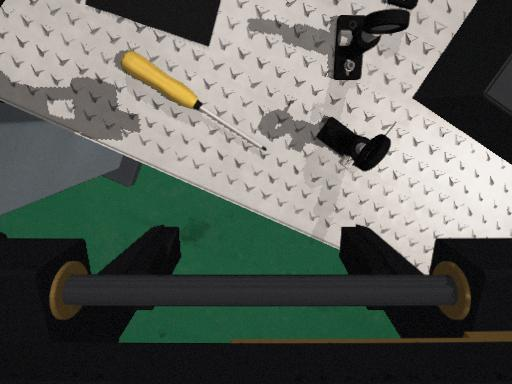

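The wrist picture is still from the start pose: the moves were refused, so nothing moved. I'll test the row format.

```bash
python3 -m creep '[{"grip":0.95,"tx":2.7,"ty":-2.7,"tz":-1.3},{"grip":0.95,"tx":2.7,"ty":-2.7,"tz":-1.3},{"grip":0.95,"tx":2.7,"ty":-2.7,"tz":-1.3},{"grip":0.95,"tx":2.7,"ty":-2.7,"tz":-1.3},{"grip":0.95,"tx":2.7,"ty":-2.7,"tz":-1.3},{"grip":0.95,"tx":2.7,"ty":-2.7,"tz":-1.3},{"grip":0.95,"tx":2.7,"ty":-2.7,"tz":-1.3}]'
python3 -m creep '[{"grip":1.0,"tx":2.7,"ty":-2.7,"tz":-1.3,"spin":0}]'
```

```text
clock: 0.37
tool_pos: [0.2884, -0.4952, 0.2636]
eef_rot: [0.977, 0.214, -0.001, -0.001]
contact_force: [1.8, 0.3, 0.8]
opening: 0.997
finger_force: 0.0$[0]: bad value
```

```bash
python3 -m creep '[{"grip":1,"tx":2.7,"ty":-2.7,"tz":-1.3,"spin":0},{"grip":1,"tx":2.7,"ty":-2.7,"tz":-1.3,"spin":0},{"grip":1,"tx":2.7,"ty":-2.7,"tz":-1.3,"spin":0},{"grip":1,"tx":2.7,"ty":-2.7,"tz":-1.3,"spin":0},{"grip":1,"tx":2.7,"ty":-2.7,"tz":-1.3,"spin":0},{"grip":1,"tx":2.7,"ty":-2.7,"tz":-1.3,"spin":0},{"grip":1,"tx":2.7,"ty":-2.7,"tz":-1.3,"spin":0},{"grip":1,"tx":2.7,"ty":-2.7,"tz":-1.3,"spin":0}]' >/dev/null
python3 -m creep '[{"grip":1,"tx":2.7,"ty":-2.7,"tz":0,"spin":0},{"grip":1,"tx":2.7,"ty":-2.7,"tz":0,"spin":0},{"grip":1,"tx":2.7,"ty":-2.7,"tz":0,"spin":0},{"grip":1,"tx":2.7,"ty":-2.7,"tz":0,"spin":0},{"grip":1,"tx":2.7,"ty":-2.7,"tz":0,"spin":0},{"grip":1,"tx":0,"ty":0,"tz":0,"spin":7},{"grip":1,"tx":0,"ty":0,"tz":0,"spin":7},{"grip":1,"tx":0,"ty":0,"tz":0,"spin":6}]' >/dev/null
python3 -m creep '[{"grip":1,"tx":0,"ty":0,"tz":0,"spin":0},{"grip":1,"tx":0,"ty":0,"tz":0,"spin":0}]' >/dev/null
python3 c.py
```

```text
t 1.87 tcp [ 0.4599 -0.0284  0.3687] F [ 0.1 -0.8  0.5] open 0.996 ff 0.0
shift cm [ 1.26 -2.75 -1.13] len 3.2 tool y at -84.86 tilt [-0.0002 -0.0002] spin 0.14 q7 -1.63
```

View pics/w1.png

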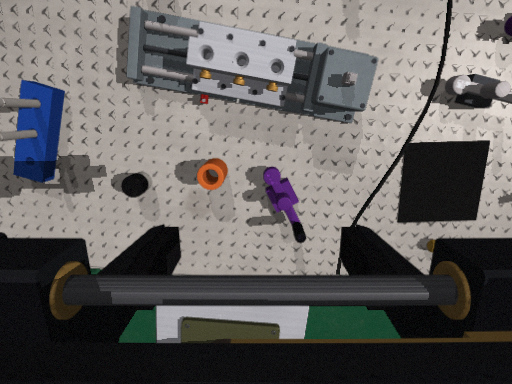

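The wrist view shows the bores at (207,52), (242,59) and (278,66), and the red index at (204,98). The shaft is at (351,77), the guard at (211,174), the mat at about (444,181), and the rack is at the left edge. Next I'll measure these and view an enlarged crop.

```bash
cat > d.py <<'E'
from h import *
im,d,c=load('w1'); hsv=cv2.cvtColor(im,cv2.COLOR_RGB2HSV); H,S,V=cv2.split(hsv)
def dark(u,v,w=9,t=80):
    g=cv2.cvtColor(im,cv2.COLOR_RGB2GRAY)[v-w:v+w+1,u-w:u+w+1]; m=(g<(int(g.min())+int(np.percentile(g,85)))/2).astype(np.uint8)
    n,l,s,ce=cv2.connectedComponentsWithStats(m); i=l[w,w]; return ce[i]+[u-w,v-w],s[i]
uv=[]
for p in [(207,52),(242,59),(278,66)]:
    e,s=dark(*p); uv.append(e); print(e,s)
B=plane(c,uv,.075); print('bores',B.round(4).tolist())
v=B[0]-B[2]; print(np.linalg.norm(v),'yaw',np.degrees(np.arctan2(-v[0],v[1])))
def blob(m,z,amin=10):
    n,l,s,ce=cv2.connectedComponentsWithStats(m.astype(np.uint8))
    for i in range(1,n):
        if s[i,4]>=amin: print(s[i],ce[i],plane(c,[ce[i]],z).round(4))
print('red');blob(((H<4)|(H>174))&(S>130)&(V>60),.02)
m=(H>3)&(H<18)&(S>170)&(V>60); m[:140]=0;m[230:]=0
print('orange')
P=cloud(d,c); 
blob(m&(P[:,:,2]>.052),.06)
k=max(cv2.findContours((m&(P[:,:,2]>.052)).astype(np.uint8),0,1)[0],key=cv2.contourArea); e=cv2.fitEllipse(k); print(e, plane(c,[e[0]],.06))
for (u,w) in [(351,77),(460,88),(503,87),(479,90),(20,104),(20,134),(300,230)]: print((u,w),P[w,u].round(3))
a=cv2.resize(im[0:130,110:390],None,fx=2.85,fy=2.85,interpolation=cv2.INTER_CUBIC); cv2.imwrite('pics/w1c.png',a[:,:,::-1])
E
python3 d.py
```

```text
[207.19491525  52.38983051] [  4   3  11  14 118]
[242.44354839  59.38709677] [  4   3  12  13 124]
[277.27941176  65.97058824] [  2   2  13  14 136]
bores [[0.5997, 0.0591, 0.075], [0.5951, 0.0096, 0.075], [0.5909, -0.0397, 0.075]]
0.09916437836393231 yaw -5.107479041927453
red
[200  94   9  10  56] [204.10714286  98.17857143] [[0.5399 0.0711 0.02  ]]
orange
[197 163  27  27 373] [210.26541555 175.60053619] [[0.4217 0.0493 0.06  ]]
((210.24424743652344, 175.7443084716797), (25.149730682373047, 26.019580841064453), 120.17585754394531) [[0.4214208  0.04927556 0.06      ]]
(351, 77) [ 0.582 -0.136  0.108]
(460, 88) [ 0.592 -0.33   0.036]
(503, 87) [ 0.595 -0.373  0.068]
(479, 90) [ 0.592 -0.362  0.035]
(20, 104) [0.507 0.336 0.067]
(20, 134) [0.462 0.345 0.063]
(300, 230) [ 0.349 -0.102  0.08 ]
```

View pics/w1c.png

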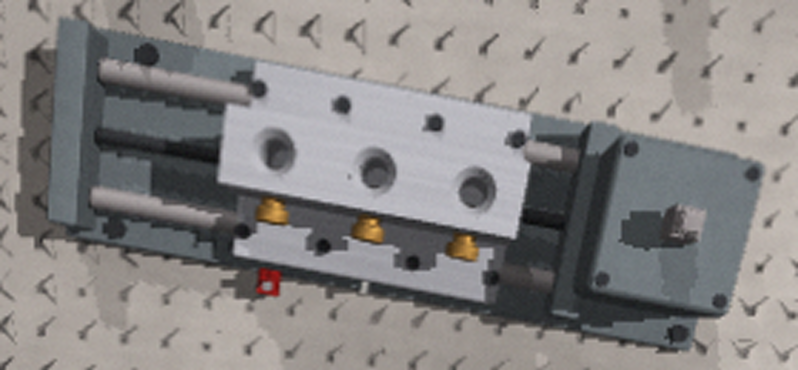

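The enlarged crop shows the pointer tip at about (363,290), the blade at (268,282) and the shaft top at (684,222). Bore 2 is the left one. Next I'll look over the rack.

```bash
python3 -m creep '[{"grip":1,"tx":-0.3,"ty":-3.7,"tz":0.7,"spin":0},{"grip":1,"tx":-0.3,"ty":-3.7,"tz":0.7,"spin":0},{"grip":1,"tx":-0.3,"ty":-3.7,"tz":0.7,"spin":0},{"grip":1,"tx":-0.3,"ty":-3.7,"tz":0.7,"spin":0},{"grip":1,"tx":-0.3,"ty":-3.7,"tz":0.7,"spin":0},{"grip":1,"tx":-0.3,"ty":-3.7,"tz":0.7,"spin":0},{"grip":1,"tx":-0.3,"ty":-3.7,"tz":0.7,"spin":0},{"grip":1,"tx":-0.3,"ty":-3.7,"tz":0.7,"spin":0}]' >/dev/null
python3 -m creep '[{"grip":1,"tx":-0.3,"ty":-3.7,"tz":0.7,"spin":0},{"grip":1,"tx":-0.3,"ty":-3.7,"tz":0.7,"spin":0},{"grip":1,"tx":0,"ty":0,"tz":0,"spin":0},{"grip":1,"tx":0,"ty":0,"tz":0,"spin":0}]' >/dev/null
cat > e.py <<'E'
from h import *
im,d,c=load('w1'); f=lambda pts,z: plane(c,np.array(pts)/2.85+[110,0],z).round(4).tolist()
print('bore rims',f([(273,150),(375,170),(475,188)],.075)); print('shaft top',f([(684,222)],.109))
print('pointer',f([(363,290)],.024),'index blade',f([(268,282)],.03))
print('gb top corners',f([(612,137),(756,165),(722,312),(585,290)],.085))
st(); im,d,c=snap('wrist','w2'); 
a=cv2.resize(im[0:260],None,fx=1.5,fy=1.5); cv2.imwrite('pics/w2c.png',a[:,:,::-1])
E
python3 e.py
```

```text
bore rims [[0.5992, 0.061, 0.075], [0.5946, 0.0108, 0.075], [0.5908, -0.0388, 0.075]]
shaft top [[0.5803, -0.1346, 0.109]]
pointer [[0.539, 0.0166, 0.024]] index blade [[0.5385, 0.0693, 0.03]]
gb top corners [[0.6177, -0.1008, 0.085], [0.612, -0.1715, 0.085], [0.5434, -0.1675, 0.085], [0.5475, -0.0977, 0.085]]
t 2.92 tcp [0.3969 0.3395 0.2981] F [ 0.5 -0.1 -1.3] open 0.997 ff 0.0
```

View pics/w2c.png

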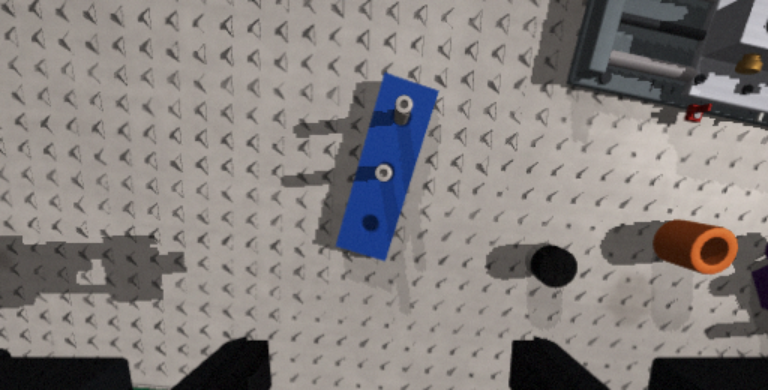

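Post tops at about (404,103) and (383,173) in the crop; the empty hole is at (371,222).

```bash
cat > f.py <<'E'
from h import *
im,d,c=load('w2'); P=cloud(d,c)
m=(P[:,:,2]>.1).astype(np.uint8); m[:,330:]=0; m[180:]=0
n,l,s,ce=cv2.connectedComponentsWithStats(m)
for i in range(1,n):
    if s[i,4]>10: print(s[i],ce[i],plane(c,[ce[i]],.108).round(4),np.nanmean(P[l==i],0).round(4))
print(plane(c,np.array([(404,103),(383,173)])/1.5,.108).round(4)); print('hole',plane(c,np.array([(371,222)])/1.5,.03).round(4))
A=plane(c,np.array([(404,103),(383,173)])/1.5,.108)
goto(A[1][0],A[1][1],.15,95);goto(A[0][0],A[0][1],.15,95)
E
python3 f.py
```

```text
[263  63  12  14 125] [268.576  69.368] [[0.5085 0.3423 0.108 ]] [0.5088 0.3422 0.1059]
[250 110  11  11  99] [254.94949495 115.05050505] [[0.4598 0.3526 0.108 ]] [0.4597 0.3527 0.1062]
[[0.5093 0.3415 0.108 ]
 [0.4595 0.3522 0.108 ]]
hole [[0.4125 0.3606 0.03  ]]
shift cm [ 6.28 -0.94 14.83] len 16.1 tool y at -84.89 tilt [-0.0006 -0.0009] spin 0.11 q7 -2.47
shift cm [11.14  0.57 14.83] len 18.6 tool y at -84.89 tilt [-0.0006 -0.0009] spin 0.11 q7 -2.47
```

```bash
python3 -m creep '[{"grip":0.6,"tx":3.1,"ty":-0.5,"tz":2.4,"spin":0},{"grip":0.6,"tx":3.2,"ty":-0.4,"tz":2.4,"spin":0},{"grip":0.6,"tx":0,"ty":0,"tz":4,"spin":0},{"grip":0.6,"tx":0,"ty":0,"tz":4,"spin":0},{"grip":0.4,"tx":0,"ty":0,"tz":0,"spin":0},{"grip":0.4,"tx":0,"ty":0,"tz":0,"spin":0},{"grip":0.4,"tx":0,"ty":0,"tz":0,"spin":0}]' 40
python3 -c "
from h import *
goto(.4597,.3526,.055,95)"
```

```text
clock: 3.55
tool_pos: [0.4613, 0.3518, 0.1728]
eef_rot: [0.999, 0.043, 0.001, -0.001]
contact_force: [0.9, 0.1, 0.7]
opening: 0.701
finger_force: 0.0
shift cm [-0.18 -0.08 11.78] len 11.8 tool y at -85.09 tilt [0.0022 0.0015] spin -0.09 q7 -2.47
```

```bash
python3 -m creep '[{"grip":0.3,"tx":-0.1,"ty":0,"tz":3,"spin":0},{"grip":0.3,"tx":0,"ty":0,"tz":3,"spin":0},{"grip":0.3,"tx":0,"ty":0,"tz":3,"spin":0},{"grip":0.3,"tx":0,"ty":0,"tz":2.8,"spin":0},{"grip":0.3,"tx":0,"ty":0,"tz":0,"spin":0},{"grip":-1,"tx":0,"ty":0,"tz":0,"spin":0},{"grip":-1,"tx":0,"ty":0,"tz":0,"spin":0},{"grip":-1,"tx":0,"ty":0,"tz":0,"spin":0}]' 40
python3 -m creep '[{"grip":-1,"tx":0,"ty":0,"tz":0,"spin":0},{"grip":-1,"tx":0,"ty":0,"tz":0,"spin":0},{"grip":-1,"tx":0,"ty":0,"tz":0,"spin":0},{"grip":-1,"tx":0,"ty":0,"tz":0,"spin":0}]'
python3 -c "
from h import *
goto(.4597,.3526,.055,95)"
```

```text
clock: 4.22
tool_pos: [0.4608, 0.3532, 0.0557]
eef_rot: [0.999, 0.043, 0.002, -0.002]
contact_force: [0.8, -0.5, -0.3]
opening: 0.448
finger_force: 0.0
clock: 4.55
tool_pos: [0.4593, 0.3519, 0.0532]
eef_rot: [0.999, 0.043, 0.0, -0.0]
contact_force: [-0.7, -2.0, 0.7]
opening: 0.142
finger_force: 3.7
shift cm [ 0.05 -0.07 -0.18] len 0.2 tool y at -85.04 tilt [0.0005 0.0002] spin -0.04 q7 -2.53
```

```bash
python3 -m creep '[{"grip":-1,"tx":0,"ty":0,"tz":0,"spin":0},{"grip":-1,"tx":0,"ty":0,"tz":-2,"spin":0},{"grip":-1,"tx":0,"ty":0,"tz":-4,"spin":0},{"grip":-1,"tx":0,"ty":0,"tz":-4,"spin":0},{"grip":-1,"tx":0,"ty":0,"tz":-3,"spin":0},{"grip":-1,"tx":1.5,"ty":3,"tz":0,"spin":0},{"grip":-1,"tx":1.5,"ty":3,"tz":0,"spin":0},{"grip":-1,"tx":1.5,"ty":3,"tz":0,"spin":0}]' 50
python3 -m creep '[{"grip":-1,"tx":1.5,"ty":3,"tz":0,"spin":0},{"grip":-1,"tx":1.5,"ty":3,"tz":0,"spin":0},{"grip":-1,"tx":1.5,"ty":3,"tz":0,"spin":0},{"grip":-1,"tx":0,"ty":3,"tz":0,"spin":0},{"grip":-1,"tx":0,"ty":3,"tz":0,"spin":0},{"grip":-1,"tx":0,"ty":3,"tz":0,"spin":0},{"grip":-1,"tx":0,"ty":0,"tz":0,"spin":0},{"grip":-1,"tx":0,"ty":0,"tz":0,"spin":0}]'
python3 -c "
from h import *
goto(.5993,.0601,.125,95)"
```

```text
clock: 5.22
tool_pos: [0.512, 0.2655, 0.1833]
eef_rot: [0.999, 0.044, 0.0, -0.0]
contact_force: [0.3, -0.8, -0.6]
opening: 0.124
finger_force: 50.0
clock: 5.88
tool_pos: [0.572, 0.0877, 0.1821]
eef_rot: [0.999, 0.041, -0.001, 0.001]
contact_force: [0.1, 0.4, -1.6]
opening: 0.129
finger_force: 50.0
shift cm [2.5  2.97 5.72] len 6.9 tool y at -85.3 tilt [-0.0012 -0.0017] spin -0.3 q7 -2.02
```

```bash
python3 -m creep '[{"grip":-1,"tx":2.5,"ty":3,"tz":0,"spin":0},{"grip":-1,"tx":0,"ty":0,"tz":2.7,"spin":0},{"grip":-1,"tx":0,"ty":0,"tz":2,"spin":0},{"grip":-1,"tx":0,"ty":0,"tz":0,"spin":0},{"grip":-1,"tx":0,"ty":0,"tz":0,"spin":0}]'
python3 -c "
from h import *
goto(.5993,.0601,.125,95); im,d,c=snap('wrist','w3')
a=cv2.resize(im[:,100:412],None,fx=1.9,fy=1.5); cv2.imwrite('pics/w3c.png',a[:,:,::-1])"
```

```text
clock: 6.3
tool_pos: [0.5985, 0.0648, 0.1349]
eef_rot: [0.999, 0.045, -0.001, -0.0]
contact_force: [0.6, 0.9, -0.3]
opening: 0.13
finger_force: 50.0
shift cm [0.04 0.48 0.99] len 1.1 tool y at -84.88 tilt [-0.0028  0.0008] spin 0.12 q7 -1.98
```

View pics/w3c.png

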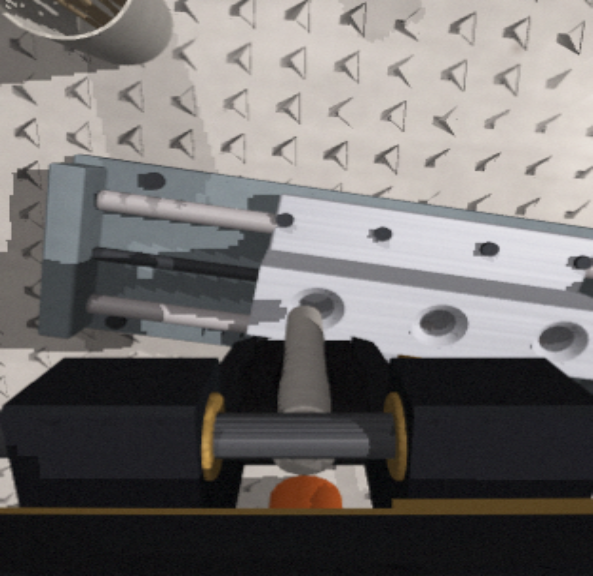

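The post foot is at about (303,315) and bore 2 at (320,308). That fits the 5 mm offset still to close in y.

```bash
python3 -m creep '[{"grip":-1,"tx":0,"ty":0.48,"tz":0,"spin":0},{"grip":-1,"tx":0,"ty":0,"tz":0,"spin":0},{"grip":-1,"tx":0,"ty":0,"tz":0,"spin":0}]'
python3 -c "
from h import *
goto(.5993,.0601,.125,95)
im,d,c=load('w3')
E=np.array(c['extrinsics'])
for p in [(.5985,.0648,.0867),(.5993,.0601,.075)]:
  q=E[:3,:3]@np.array(p)+E[:3,3]; u=cv2.projectPoints(np.array([p]),cv2.Rodrigues(E[:3,:3])[0],E[:3,3],np.array([[c['fx'],0,c['cx']],[0,c['fy'],c['cy']],[0,0,1.]]),c['D'])[0].ravel()
  print((u-[100,0])*[1.9,1.5])
"
```

```text
clock: 6.6
tool_pos: [0.6007, 0.058, 0.1368]
eef_rot: [0.999, 0.043, 0.001, 0.0]
contact_force: [-0.7, 0.3, -1.3]
opening: 0.126
finger_force: 50.0
shift cm [-0.12 -0.22  1.18] len 1.2 tool y at -85.05 tilt [ 0.0019 -0.0001] spin -0.05 q7 -1.97
[308.45852663 316.99178163]
[320.36233186 308.36253658]
```

```bash
python3 -m creep '[{"grip":-1,"tx":-0.05,"ty":0,"tz":1,"spin":0},{"grip":-1,"tx":0,"ty":0,"tz":0.8,"spin":0},{"grip":-1,"tx":0,"ty":0,"tz":0.6,"spin":0},{"grip":-1,"tx":0,"ty":0,"tz":0,"spin":0}]'
python3 -c "
from h import *
goto(.5993,.0601,.0852,95);st()"
```

```text
clock: 6.93
tool_pos: [0.5986, 0.059, 0.1104]
eef_rot: [0.999, 0.044, -0.001, -0.0]
contact_force: [-0.8, 1.2, -2.1]
opening: 0.129
finger_force: 50.0
shift cm [ 0.08 -0.1   2.52] len 2.5 tool y at -84.98 tilt [-0.002   0.0007] spin 0.02 q7 -1.99
t 6.93 tcp [0.5986 0.059  0.1104] F [-0.8  1.2 -2.1] open 0.129 ff 50.0
```

Foot at 65 mm height, inside the bore. Push on down.

```bash
python3 -m creep '[{"grip":-1,"tx":0,"ty":0,"tz":0.7,"spin":0},{"grip":-1,"tx":0,"ty":0,"tz":0.7,"spin":0},{"grip":-1,"tx":0,"ty":0,"tz":0.6,"spin":0},{"grip":-1,"tx":0,"ty":0,"tz":0.5,"spin":0},{"grip":-1,"tx":0,"ty":0,"tz":0,"spin":0}]'
python3 -c "
from h import *
goto(.5993,.0601,.0852,95);st()"
```

```text
clock: 7.35
tool_pos: [0.599, 0.0591, 0.0853]
eef_rot: [0.999, 0.044, -0.001, -0.001]
contact_force: [0.2, 3.9, -6.2]
opening: 0.134
finger_force: 50.0
shift cm [ 0.04 -0.09  0.01] len 0.1 tool y at -84.98 tilt [-0.0013  0.0011] spin 0.02 q7 -2.0
t 7.35 tcp [0.599  0.0591 0.0853] F [ 0.2  3.9 -6.2] open 0.134 ff 50.0
```

```bash
python3 -m creep '[{"grip":-1,"tx":0,"ty":0,"tz":0.3,"spin":0},{"grip":-1,"tx":0,"ty":0,"tz":0,"spin":0}]'
python3 -m creep '[{"grip":-1,"tx":0,"ty":0,"tz":0.3,"spin":0},{"grip":-1,"tx":0,"ty":0,"tz":0,"spin":0}]'
```

```text
clock: 7.52
tool_pos: [0.5992, 0.0592, 0.085]
eef_rot: [0.999, 0.044, -0.0, -0.0]
contact_force: [-4.7, 4.5, 11.6]
opening: 0.132
finger_force: 50.0
clock: 7.68
tool_pos: [0.5996, 0.0594, 0.0847]
eef_rot: [0.999, 0.044, 0.001, -0.0]
contact_force: [-9.8, 2.1, 32.1]
opening: 0.133
finger_force: 50.0
```

```bash
python3 -m creep '[{"grip":-1,"tx":0,"ty":0,"tz":-0.5,"spin":0},{"grip":-0.3,"tx":0,"ty":0,"tz":0,"spin":0},{"grip":-0.3,"tx":0,"ty":0,"tz":0,"spin":0},{"grip":-0.3,"tx":0,"ty":0,"tz":0,"spin":0},{"grip":-0.3,"tx":0,"ty":0,"tz":-3,"spin":0},{"grip":-0.3,"tx":0,"ty":0,"tz":-4,"spin":0},{"grip":0.3,"tx":0,"ty":0,"tz":-3.5,"spin":0},{"grip":0.3,"tx":0,"ty":0,"tz":0,"spin":0}]'
python3 -m creep '[{"grip":0.3,"tx":-0.8,"ty":-3.6,"tz":0,"spin":0},{"grip":0.3,"tx":-0.8,"ty":-3.6,"tz":0,"spin":0},{"grip":0.3,"tx":-0.8,"ty":-3.6,"tz":0,"spin":0},{"grip":0.3,"tx":-0.8,"ty":-3.6,"tz":0,"spin":0},{"grip":0.3,"tx":-0.8,"ty":-3.6,"tz":0,"spin":0},{"grip":0.3,"tx":-0.8,"ty":-3.6,"tz":0,"spin":0},{"grip":0.3,"tx":-0.8,"ty":-3.6,"tz":0,"spin":0},{"grip":0.3,"tx":-0.9,"ty":-3.6,"tz":0,"spin":0}]'
python3 -m creep '[{"grip":0.3,"tx":0,"ty":0,"tz":0,"spin":0},{"grip":0.3,"tx":0,"ty":0,"tz":0,"spin":0}]'
python3 -c "
from h import *
goto(.5087,.3422,.054,95)"
```

```text
clock: 8.35
tool_pos: [0.6043, 0.0579, 0.197]
eef_rot: [0.999, 0.042, 0.006, -0.0]
contact_force: [-0.1, -0.5, 0.2]
opening: 0.476
finger_force: 0.0
clock: 9.02
tool_pos: [0.5102, 0.34, 0.1901]
eef_rot: [0.999, 0.043, 0.0, 0.001]
contact_force: [0.3, 0.3, 0.4]
opening: 0.651
finger_force: 0.0
clock: 9.18
tool_pos: [0.5088, 0.3419, 0.1901]
eef_rot: [0.999, 0.046, -0.0, -0.0]
contact_force: [-0.1, -1.1, -0.7]
opening: 0.649
finger_force: 0.0
shift cm [-0.   -0.03 13.61] len 13.6 tool y at -84.77 tilt [-0.0002  0.0005] spin 0.23 q7 -2.39
```

```bash
python3 -m creep '[{"grip":0.2,"tx":0,"ty":0,"tz":3.5,"spin":0},{"grip":0.2,"tx":0,"ty":0,"tz":3.5,"spin":0},{"grip":0.2,"tx":0,"ty":0,"tz":3.5,"spin":0},{"grip":0.2,"tx":0,"ty":0,"tz":3.1,"spin":0},{"grip":-1,"tx":0,"ty":0,"tz":0,"spin":0},{"grip":-1,"tx":0,"ty":0,"tz":0,"spin":0},{"grip":-1,"tx":0,"ty":0,"tz":0,"spin":0},{"grip":-1,"tx":0,"ty":0,"tz":0,"spin":0}]' 50
python3 -m creep '[{"grip":-1,"tx":0,"ty":0,"tz":0,"spin":0},{"grip":-1,"tx":0,"ty":0,"tz":0,"spin":0},{"grip":-1,"tx":0,"ty":0,"tz":0,"spin":0},{"grip":-1,"tx":0,"ty":0,"tz":0,"spin":0},{"grip":-1,"tx":0,"ty":0,"tz":0,"spin":0}]'
python3 -c "
from h import *
goto(.5088,.3422,.054,95);st()"
```

```text
clock: 9.85
tool_pos: [0.5117, 0.3398, 0.0569]
eef_rot: [0.999, 0.043, 0.002, -0.001]
contact_force: [-0.2, 1.1, 0.3]
opening: 0.326
finger_force: 0.0
clock: 10.27
tool_pos: [0.5107, 0.3401, 0.0562]
eef_rot: [0.999, 0.043, 0.001, -0.001]
contact_force: [-0.0, -1.1, 6.1]
opening: 0.131
finger_force: 50.0
shift cm [-0.18 -0.22  0.22] len 0.4 tool y at -85.03 tilt [0.0023 0.0015] spin -0.03 q7 -2.45
t 10.27 tcp [0.5107 0.3401 0.0562] F [-0.  -1.1  6.1] open 0.131 ff 50.0
```

```bash
python3 -m creep '[{"grip":-1,"tx":0,"ty":0,"tz":-3,"spin":0},{"grip":-1,"tx":0,"ty":0,"tz":-4,"spin":0},{"grip":-1,"tx":0,"ty":0,"tz":-4,"spin":0},{"grip":-1,"tx":0,"ty":0,"tz":-4,"spin":0},{"grip":-1,"tx":0.6,"ty":3.7,"tz":-0.5,"spin":0},{"grip":-1,"tx":0.6,"ty":3.7,"tz":-0.5,"spin":0},{"grip":-1,"tx":0.6,"ty":3.7,"tz":0,"spin":0},{"grip":-1,"tx":0.6,"ty":3.7,"tz":0,"spin":0}]' >/dev/null
python3 -m creep '[{"grip":-1,"tx":0.6,"ty":3.7,"tz":0,"spin":0},{"grip":-1,"tx":0.6,"ty":3.7,"tz":0,"spin":0},{"grip":-1,"tx":0.6,"ty":3.7,"tz":0,"spin":0},{"grip":-1,"tx":0.6,"ty":3.7,"tz":0,"spin":0},{"grip":-1,"tx":0.6,"ty":3.7,"tz":0,"spin":0},{"grip":-1,"tx":0,"ty":0,"tz":0,"spin":0},{"grip":-1,"tx":0,"ty":0,"tz":0,"spin":0},{"grip":-1,"tx":0,"ty":0,"tz":0,"spin":0}]'
python3 -c "
from h import *
goto(.5960,.0103,.14,95)"
```

```text
clock: 11.6
tool_pos: [0.5921, 0.0128, 0.2147]
eef_rot: [0.999, 0.043, -0.0, -0.0]
contact_force: [-0.1, 0.5, -1.8]
opening: 0.129
finger_force: 50.0
shift cm [0.38 0.29 7.46] len 7.5 tool y at -85.04 tilt [-0.0006  0.0007] spin -0.04 q7 -1.86
```

```bash
python3 -m creep '[{"grip":-1,"tx":0.4,"ty":0.3,"tz":0,"spin":0},{"grip":-1,"tx":0,"ty":0,"tz":3.5,"spin":0},{"grip":-1,"tx":0,"ty":0,"tz":3,"spin":0},{"grip":-1,"tx":0,"ty":0,"tz":0.8,"spin":0},{"grip":-1,"tx":0,"ty":0,"tz":0,"spin":0},{"grip":-1,"tx":0,"ty":0,"tz":0,"spin":0}]' >/dev/null
python3 -c "
from h import *
st();goto(.5960,.0103,.14,95);goto(.5960,.0103,.14,95); im,d,c=snap('wrist','w4')
a=cv2.resize(im[:,100:412],None,fx=1.9,fy=1.5); cv2.imwrite('pics/w4c.png',a[:,:,::-1])
E=np.array(c['extrinsics']);t=r.get_state()['tool_pos'];print(t)
for p in [(t[0],t[1],t[2]-.048),(.5949,.0103,.075)]:
  u=cv2.projectPoints(np.array([p]),cv2.Rodrigues(E[:3,:3])[0],E[:3,3],np.array([[c['fx'],0,c['cx']],[0,c['fy'],c['cy']],[0,0,1.]]),c['D'])[0].ravel()
  print((u-[100,0])*[1.9,1.5])
"
```

```text
t 12.1 tcp [0.5972 0.0109 0.1423] F [ 0.   0.4 -1.4] open 0.128 ff 50.0
shift cm [-0.12  0.05  0.23] len 0.3 tool y at -84.93 tilt [0.0004 0.0005] spin 0.07 q7 -1.9
shift cm [-0.12  0.05  0.23] len 0.3 tool y at -84.93 tilt [0.0004 0.0005] spin 0.07 q7 -1.9
[0.59785955 0.01072158 0.14308334]
[309.11704687 316.66205415]
[309.00747781 309.20456893]
```

View pics/w4c.png

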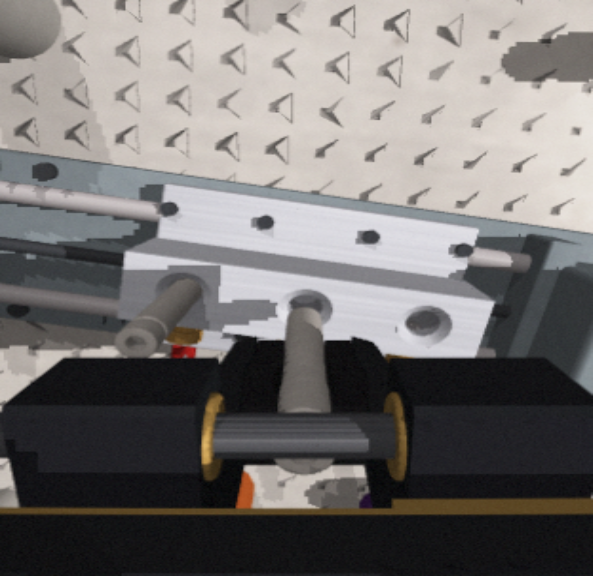

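The first post stands in bore 2 and the second is lined up over bore 1 (foot about (304,316), bore (305,308)). Now I'll push it in.

```bash
python3 -m creep '[{"grip":-1,"tx":-0.1,"ty":0,"tz":1.2,"spin":0},{"grip":-1,"tx":0,"ty":0,"tz":1,"spin":0},{"grip":-1,"tx":0,"ty":0,"tz":0.7,"spin":0},{"grip":-1,"tx":0,"ty":0,"tz":0,"spin":0}]'
python3 -m creep '[{"grip":-1,"tx":0,"ty":0,"tz":0.7,"spin":0},{"grip":-1,"tx":0,"ty":0,"tz":0.6,"spin":0},{"grip":-1,"tx":0,"ty":0,"tz":0.6,"spin":0},{"grip":-1,"tx":0,"ty":0,"tz":0.5,"spin":0},{"grip":-1,"tx":0,"ty":0,"tz":0,"spin":0}]'
python3 -m creep '[{"grip":-1,"tx":0,"ty":0,"tz":0.3,"spin":0},{"grip":-1,"tx":0,"ty":0,"tz":0,"spin":0}]'
```

```text
clock: 12.48
tool_pos: [0.5958, 0.0098, 0.1123]
eef_rot: [0.999, 0.044, -0.0, -0.0]
contact_force: [-0.4, 0.5, -0.8]
opening: 0.132
finger_force: 50.0
clock: 12.9
tool_pos: [0.5964, 0.0099, 0.0883]
eef_rot: [0.999, 0.043, 0.001, -0.0]
contact_force: [2.1, 0.5, -2.1]
opening: 0.131
finger_force: 50.0
clock: 13.07
tool_pos: [0.5968, 0.0099, 0.088]
eef_rot: [0.999, 0.043, 0.001, 0.0]
contact_force: [-2.6, 0.0, 19.6]
opening: 0.132
finger_force: 50.0
```

```bash
python3 -m creep '[{"grip":-1,"tx":0,"ty":0,"tz":-0.3,"spin":0},{"grip":-0.3,"tx":0,"ty":0,"tz":0,"spin":0},{"grip":-0.3,"tx":0,"ty":0,"tz":0,"spin":0},{"grip":-0.3,"tx":0,"ty":0,"tz":0,"spin":0},{"grip":-0.3,"tx":0,"ty":0,"tz":-3,"spin":0},{"grip":-0.3,"tx":0,"ty":0,"tz":-4,"spin":0},{"grip":-0.3,"tx":0,"ty":0,"tz":-3.5,"spin":0},{"grip":1,"tx":0,"ty":0,"tz":-1,"spin":0}]' >/dev/null
python3 -m creep '[{"grip":1,"tx":-1.2,"ty":3.9,"tz":-0.8,"spin":0},{"grip":1,"tx":-1.2,"ty":3.9,"tz":-0.8,"spin":0},{"grip":1,"tx":-1.2,"ty":3.9,"tz":-0.8,"spin":0},{"grip":1,"tx":-1.2,"ty":3.9,"tz":-0.8,"spin":0},{"grip":1,"tx":-1.2,"ty":3.9,"tz":-0.8,"spin":0},{"grip":1,"tx":-1.2,"ty":3.9,"tz":-0.8,"spin":0},{"grip":1,"tx":-1.2,"ty":3.9,"tz":-0.8,"spin":0},{"grip":1,"tx":-1.2,"ty":3.9,"tz":-0.8,"spin":0}]' >/dev/null
python3 -m creep '[{"grip":1,"tx":-1.2,"ty":3.9,"tz":0,"spin":0},{"grip":1,"tx":0,"ty":0,"tz":0,"spin":0},{"grip":1,"tx":0,"ty":0,"tz":0,"spin":0},{"grip":1,"tx":0,"ty":0,"tz":0,"spin":0}]'
python3 -c "
from h import *
im,d,c=snap('wrist','w5'); P=cloud(d,c)
a=cv2.resize(im[0:250],None,fx=1.5,fy=1.5); cv2.imwrite('pics/w5c.png',a[:,:,::-1])
"
```

```text
clock: 14.73
tool_pos: [0.5183, -0.3484, 0.2668]
eef_rot: [0.999, 0.043, -0.001, -0.001]
contact_force: [0.1, 1.0, 0.7]
opening: 0.998
finger_force: 0.0
```

View pics/w5c.png

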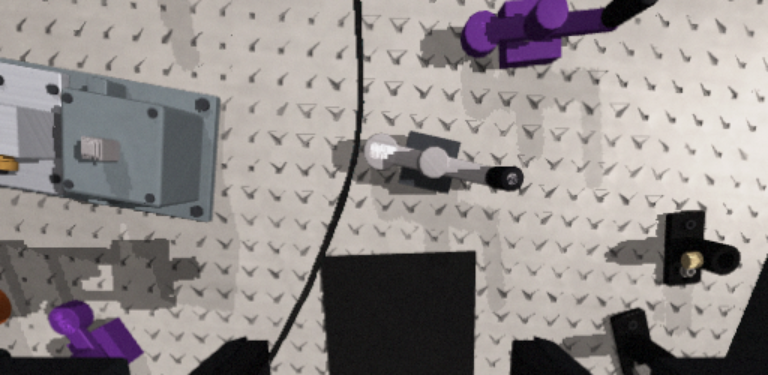

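The crank boss top is at (433,161), the knob top at (512,179) and the counterweight at (380,150). The mat is at lower centre.

```bash
cat > g.py <<'E'
from h import *
im,d,c=load('w5'); P=cloud(d,c)
m=(P[:,:,2]>.064)&(P[:,:,2]<.075)
m=m.astype(np.uint8); m[:80]=0;m[150:]=0;m[:,:250]=0;m[:,330:]=0
def cc(m,lab,z):
    n,l,s,ce=cv2.connectedComponentsWithStats(m.astype(np.uint8))
    for i in range(1,n):
        if s[i,4]>15: print(lab,s[i],ce[i]*1.5,plane(c,[ce[i]],z).round(4))
cc(m,'boss',.068)
w=np.zeros_like(m);w[80:150,220:360]=1
cc((P[:,:,2]>.087)&(w>0),'knob',.092)
cc((P[:,:,2]>.030)&(P[:,:,2]<.038)&(w>0),'cw/arm',.036)
b=plane(c,np.array([[433,161]])/1.5,.068)[0];k=plane(c,np.array([[512,179]])/1.5,.092)[0]; q=plane(c,np.array([[380,150]])/1.5,.036)[0]
print(b,k,q,np.linalg.norm((k-b)[:2]),np.degrees(np.arctan2(*(k-b)[1::-1])),np.degrees(np.arctan2(*(b-q)[1::-1])),np.linalg.norm((b-q)[:2]))
sh=plane(c,np.array([[92,148]])/1.5,.109)[0]; print('shaft',sh)
m2=(im.max(2)<45)&(P[:,:,2]<.02); m2[:150]=0; m2[260:]=0;
print('mat edge', plane(c,np.array([[323,257],[474,252]])/1.5,.003).round(4))
goto(b[0],b[1],.12,0); 
print(r.get_state()['q'])
E
python3 g.py
```

```text
boss [279  98  20  21 341] [432.9457478  161.91642229] [[ 0.5923 -0.3729  0.068 ]]
boss [328 114   2  11  18] [492.91666667 178.5       ] [[ 0.5842 -0.4202  0.068 ]]
knob [332 111  17  17 224] [510.38169643 178.29241071] [[ 0.5856 -0.4271  0.092 ]]
cw/arm [242  89  39  25 650] [388.04538462 153.12      ] [[ 0.5966 -0.3382  0.036 ]]
cw/arm [295 105  33  19 364] [466.4217033  170.73214286] [[ 0.5883 -0.4045  0.036 ]]
[ 0.59298805 -0.37288994  0.068     ] [ 0.58519739 -0.42828522  0.092     ] [ 0.59849672 -0.33133262  0.036     ] 0.05594043538375467 -98.00543733541069 -97.55086999573517 0.04192083142114672
shaft [ 0.58136795 -0.14104062  0.109     ]
mat edge [[ 0.4974 -0.284   0.003 ]
 [ 0.5148 -0.4273  0.003 ]]
shift cm [ 7.16  3.23 14.7 ] len 16.7 tool y at -84.89 tilt [-0.0006  0.002 ] spin -84.89 q7 -1.23
[ 0.73683711  0.67724772 -0.40247327  1.52479872  0.29382663  1.00132523
 -1.22726302]
```

```bash
python3 -m creep '[{"grip":1,"tx":3.5,"ty":1.6,"tz":0,"spin":0},{"grip":1,"tx":3.6,"ty":1.6,"tz":0,"spin":0},{"grip":1,"tx":0,"ty":0,"tz":1,"spin":-7},{"grip":1,"tx":0,"ty":0,"tz":1,"spin":-7},{"grip":1,"tx":0,"ty":0,"tz":1,"spin":-7},{"grip":1,"tx":0,"ty":0,"tz":1,"spin":-7},{"grip":1,"tx":0,"ty":0,"tz":1,"spin":-7},{"grip":1,"tx":0,"ty":0,"tz":1,"spin":-7}]' 60 >/dev/null
python3 -m creep '[{"grip":0.5,"tx":0,"ty":0,"tz":1,"spin":-7},{"grip":0.5,"tx":0,"ty":0,"tz":1,"spin":-7},{"grip":0.5,"tx":0,"ty":0,"tz":1,"spin":-7},{"grip":0.5,"tx":0,"ty":0,"tz":1,"spin":-7},{"grip":0.5,"tx":0,"ty":0,"tz":1,"spin":-7},{"grip":0.5,"tx":0,"ty":0,"tz":0,"spin":0},{"grip":0.5,"tx":0,"ty":0,"tz":0,"spin":0},{"grip":0.5,"tx":0,"ty":0,"tz":0,"spin":0}]'
python3 -c "
from h import *
goto(.5927,-.3729,.0353,-7.8)
im,d,c=snap('top'); im2,_,_=load('top0'); print(np.abs(im.astype(int)-im2)[170:195,330:380].mean(),np.abs(im.astype(int)-im2)[215:240,225:250].mean())"
```

```text
clock: 16.12
tool_pos: [0.593, -0.3739, 0.1584]
eef_rot: [0.755, 0.655, 0.0, 0.0]
contact_force: [-0.4, 0.3, -0.7]
opening: 0.749
finger_force: 0.0
shift cm [ 0.09 -0.06 12.31] len 12.3 tool y at -8.1 tilt [0.001  0.0002] spin -0.3 q7 -0.13
59.3224 32.306666666666665
```

```bash
python3 -m creep '[{"grip":0.3,"tx":0,"ty":0,"tz":3.2,"spin":0},{"grip":0.3,"tx":0,"ty":0,"tz":3.2,"spin":0},{"grip":0.3,"tx":0,"ty":0,"tz":3,"spin":0},{"grip":0.3,"tx":0,"ty":0,"tz":2.9,"spin":0},{"grip":0.3,"tx":0,"ty":0,"tz":0,"spin":0},{"grip":-1,"tx":0,"ty":0,"tz":0,"spin":0},{"grip":-1,"tx":0,"ty":0,"tz":0,"spin":0},{"grip":-1,"tx":0,"ty":0,"tz":0,"spin":0}]'
python3 -m creep '[{"grip":-1,"tx":0,"ty":0,"tz":0,"spin":0},{"grip":-1,"tx":0,"ty":0,"tz":0,"spin":0},{"grip":-1,"tx":0,"ty":0,"tz":0,"spin":0},{"grip":-1,"tx":0,"ty":0,"tz":0,"spin":0},{"grip":-1,"tx":0,"ty":0,"tz":-1,"spin":0},{"grip":-1,"tx":0,"ty":0,"tz":-1,"spin":0},{"grip":-1,"tx":0,"ty":0,"tz":0,"spin":0},{"grip":-1,"tx":0,"ty":0,"tz":0,"spin":0}]'
```

```text
clock: 16.83
tool_pos: [0.5941, -0.3756, 0.0377]
eef_rot: [0.755, 0.656, 0.001, 0.002]
contact_force: [0.1, 1.1, 1.0]
opening: 0.447
finger_force: 0.0
clock: 17.5
tool_pos: [0.5919, -0.3752, 0.0551]
eef_rot: [0.755, 0.656, -0.0, 0.0]
contact_force: [0.6, 0.6, -5.2]
opening: 0.257
finger_force: 60.0
```

```bash
python3 -m creep '[{"grip":-1,"tx":0,"ty":0,"tz":-3.5,"spin":-2.8},{"grip":-1,"tx":0,"ty":0,"tz":-4,"spin":0},{"grip":-1,"tx":2,"ty":-0.4,"tz":-3,"spin":0},{"grip":-1,"tx":3,"ty":-0.6,"tz":-2,"spin":0},{"grip":-1,"tx":3,"ty":-0.6,"tz":-2,"spin":0},{"grip":-1,"tx":3,"ty":-0.6,"tz":-1,"spin":0},{"grip":-1,"tx":3,"ty":-0.6,"tz":-0.5,"spin":0},{"grip":-1,"tx":2,"ty":-0.3,"tz":0,"spin":0}]'
python3 -m creep '[{"grip":-1,"tx":0,"ty":0,"tz":0,"spin":0},{"grip":-1,"tx":0,"ty":0,"tz":0,"spin":0},{"grip":-1,"tx":0,"ty":0,"tz":0,"spin":0}]'
python3 -c "
from h import *
st();goto(.5803,-.1350,.18,-5)
im,d,c=snap('wrist','w6')
a=cv2.resize(im[:,:],None,fx=1.5,fy=1.5); cv2.imwrite('pics/w6c.png',a[:,:,::-1])
"
```

```text
clock: 18.17
tool_pos: [0.5755, -0.2089, 0.2161]
eef_rot: [0.737, 0.675, 0.001, -0.0]
contact_force: [0.8, -0.2, -4.9]
opening: 0.259
finger_force: 60.0
clock: 18.42
tool_pos: [0.5751, -0.2143, 0.2141]
eef_rot: [0.739, 0.674, -0.001, -0.0]
contact_force: [-0.2, 0.1, -6.0]
opening: 0.259
finger_force: 60.0
t 18.42 tcp [ 0.5751 -0.2143  0.2141] F [-0.2  0.1 -6. ] open 0.259 ff 60.0
shift cm [ 7.95 -0.21  3.39] len 8.6 tool y at -5.28 tilt [-0.0016 -0.0014] spin -0.28 q7 -0.35
```

View pics/w6c.png

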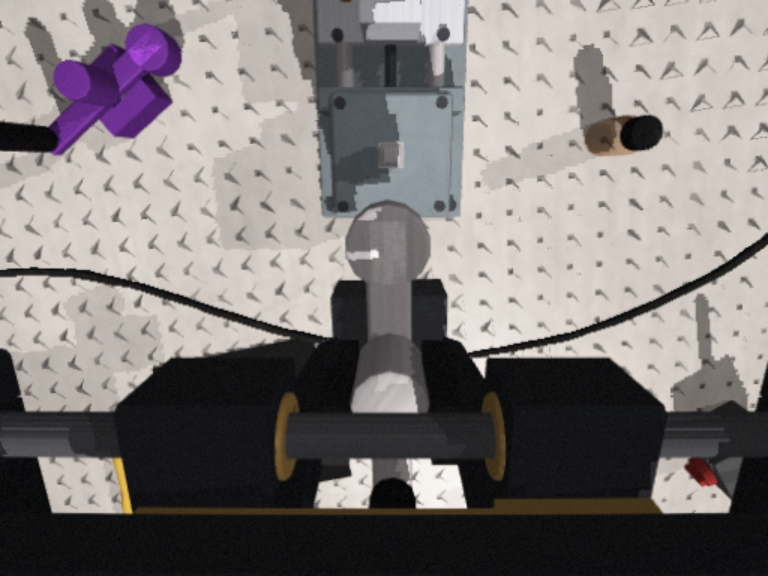

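The crank hangs straight: counterweight centre at about (388,242), shaft top at about (392,156), and gearbox screws at (340,102), (445,101), (342,206), (439,206).

```bash
cat > g2.py <<'E'
from h import *
im,d,c=load('w6'); P=cloud(d,c)
f=lambda pts,z: plane(c,np.array(pts)/1.5,z)
scr=f([(340,102),(445,101),(342,206),(439,206)],.085); print('screws mean',scr.mean(0).round(4), 'yaw',np.degrees(np.arctan2(*(scr[0]-scr[2])[1::-1])),np.degrees(np.arctan2(*(scr[1]-scr[3])[1::-1])))
m=(P[:,:,2]>.1)&(P[:,:,2]<.13); m[:85]=0;m[125:]=0; m[:,:240]=0;m[:,280:]=0
ys,xs=np.nonzero(m); print('shaft px',xs.min(),xs.max(),ys.min(),ys.max(), plane(c,[[xs.mean(),ys.mean()]],.107).round(4))
m=(P[:,:,2]>.19)&(P[:,:,2]<.225); m[:125]=0;m[188:]=0;m[:,:225]=0;m[:,295:]=0
k=max(cv2.findContours(m.astype(np.uint8),0,1)[0],key=cv2.contourArea); (x,y),rad=cv2.minEnclosingCircle(k); print('cw',x*1.5,y*1.5,rad,np.nanmedian(P[m],0),plane(c,[[x,y],[388/1.5,242/1.5]],np.nanmedian(P[m][:,2])).round(4))
s=r.get_state(); print(s['tool_pos'],'cw expected', np.array(s['tool_pos'])+R.from_quat(s['eef_rot']).apply([.042,0,0]))
E
python3 g2.py
```

```text
screws mean [ 0.582  -0.1373  0.085 ] yaw 84.1816275720256 83.08468861909014
shaft px 252 268 95 111 [[ 0.5811 -0.1373  0.107 ]]
cw 387.1154022216797 243.69229888916016 29.481307983398438 [ 0.57742268 -0.16871736  0.21284774] [[ 0.5774 -0.1688  0.2128]
 [ 0.5777 -0.1682  0.2128]]
[ 0.5751152  -0.21480794  0.2139514 ] cw expected [ 0.57903079 -0.1729909   0.21389253]
```

```bash
cat >> g2.py <<'E'
print('----')
m=(P[:,:,2]>.2095)&(P[:,:,2]<.218); m[:125]=0;m[188:]=0;m[:,:225]=0;m[:,295:]=0
ys,xs=np.nonzero(m); print(np.percentile(xs,[1,99])*1.5,ys.min()*1.5)
k=max(cv2.findContours(m.astype(np.uint8),0,1)[0],key=cv2.contourArea); (x,y),rad=cv2.minEnclosingCircle(k); q=plane(c,[[x,y]],.213)[0]; print(x*1.5,y*1.5,rad,q)
# boss top
m=(P[:,:,2]>.24)&(P[:,:,2]<.252); m[:210]=0;m[275:]=0;m[:,:225]=0;m[:,295:]=0
print('boss',np.nanmean(P[m],0),m.sum(), np.nanmin(P[m],0),np.nanmax(P[m],0))
for zl in (.104,.107,.109):
    m=(P[:,:,2]>zl)&(P[:,:,2]<.13); m[:85]=0;m[125:]=0; m[:,:240]=0;m[:,280:]=0; print('shaft',zl,m.sum(),np.nanmean(P[m],0).round(4))
E
python3 g2.py | sed -n '/----/,$p'
```

```text
----
[346.5 427.5] 202.5
386.83973693847656 245.69231414794922 28.808820724487305 [ 0.57721011 -0.16944133  0.213     ]
boss [ 0.57449861 -0.20656241  0.24461197] 1594 [ 0.55957481 -0.21629546  0.24004068] [ 0.59035679 -0.19955479  0.25198683]
shaft 0.104 272 [ 0.581  -0.1375  0.1074]
shaft 0.107 156 [ 0.5812 -0.1374  0.1089]
shaft 0.109 73 [ 0.5811 -0.1374  0.1097]
```

```bash
python3 -m creep '[{"grip":-1,"tx":2.5,"ty":0,"tz":0,"spin":0},{"grip":-1,"tx":2.5,"ty":0.1,"tz":0,"spin":0},{"grip":-1,"tx":2.4,"ty":0,"tz":0,"spin":0},{"grip":-1,"tx":0,"ty":0,"tz":2.5,"spin":0},{"grip":-1,"tx":0,"ty":0,"tz":2.5,"spin":0},{"grip":-1,"tx":0,"ty":0,"tz":0.5,"spin":0},{"grip":-1,"tx":0,"ty":0,"tz":0,"spin":0},{"grip":-1,"tx":0,"ty":0,"tz":0,"spin":0}]'
python3 -m creep '[{"grip":-1,"tx":0,"ty":0,"tz":0,"spin":0},{"grip":-1,"tx":0,"ty":0,"tz":0,"spin":0}]'
python3 -c "
from h import *
st();goto(.5827,-.1406,.14,-5)
st();goto(.5827,-.1406,.14,-5)"
```

```text
clock: 19.13
tool_pos: [0.5838, -0.1405, 0.1599]
eef_rot: [0.739, 0.673, 0.0, 0.0]
contact_force: [0.2, 0.4, -4.7]
opening: 0.259
finger_force: 60.0
clock: 19.3
tool_pos: [0.5846, -0.1398, 0.1611]
eef_rot: [0.739, 0.674, 0.001, 0.001]
contact_force: [0.2, -0.7, -5.9]
opening: 0.253
finger_force: 60.0
t 19.3 tcp [ 0.5846 -0.1398  0.1611] F [ 0.2 -0.7 -5.9] open 0.253 ff 60.0
shift cm [-0.1  -0.18  2.11] len 2.1 tool y at -5.29 tilt [ 0.0027 -0.0002] spin -0.29 q7 -0.53
t 19.3 tcp [ 0.5846 -0.1398  0.1611] F [ 0.2 -0.7 -5.9] open 0.253 ff 60.0
shift cm [-0.1  -0.18  2.11] len 2.1 tool y at -5.29 tilt [ 0.0027 -0.0002] spin -0.29 q7 -0.53
```

```bash
python3 -m creep '[{"grip":-1,"tx":0,"ty":-0.1,"tz":0.5,"spin":0},{"grip":-1,"tx":0,"ty":0,"tz":0.5,"spin":0},{"grip":-1,"tx":0,"ty":0,"tz":0.4,"spin":0},{"grip":-1,"tx":0,"ty":0,"tz":0,"spin":0},{"grip":-1,"tx":0,"ty":0,"tz":0,"spin":0}]'
python3 -m creep '[{"grip":-1,"tx":0,"ty":0,"tz":0.3,"spin":0},{"grip":-1,"tx":0,"ty":0,"tz":0.3,"spin":0},{"grip":-1,"tx":0,"ty":0,"tz":0,"spin":0}]'
```

```text
clock: 19.72
tool_pos: [0.5822, -0.1393, 0.1453]
eef_rot: [0.739, 0.674, -0.0, -0.0]
contact_force: [-0.4, 0.1, -4.4]
opening: 0.259
finger_force: 60.0
clock: 19.97
tool_pos: [0.5822, -0.1393, 0.1391]
eef_rot: [0.739, 0.674, -0.0, -0.0]
contact_force: [0.3, 0.3, -4.6]
opening: 0.254
finger_force: 60.0
```

```bash
python3 -m creep '[{"grip":-1,"tx":0,"ty":0,"tz":0.4,"spin":0},{"grip":-1,"tx":0,"ty":0,"tz":0.3,"spin":0},{"grip":-1,"tx":0,"ty":0,"tz":0,"spin":0}]'
python3 -m creep '[{"grip":-1,"tx":0,"ty":0,"tz":0.4,"spin":0},{"grip":-1,"tx":0,"ty":0,"tz":0.3,"spin":0},{"grip":-1,"tx":0,"ty":0,"tz":0.2,"spin":0},{"grip":-1,"tx":0,"ty":0,"tz":0,"spin":0}]'
```

```text
clock: 20.22
tool_pos: [0.582, -0.1394, 0.1319]
eef_rot: [0.739, 0.674, -0.0, -0.0]
contact_force: [-1.2, -0.8, -4.8]
opening: 0.257
finger_force: 60.0
clock: 20.55
tool_pos: [0.5822, -0.1393, 0.1231]
eef_rot: [0.739, 0.674, -0.0, -0.0]
contact_force: [-1.1, 1.0, -4.7]
opening: 0.253
finger_force: 60.0
```

```bash
python3 -m creep '[{"grip":-1,"tx":0,"ty":0,"tz":0.2,"spin":0},{"grip":-1,"tx":0,"ty":0,"tz":0.1,"spin":0},{"grip":-1,"tx":0,"ty":0,"tz":0,"spin":0}]'
python3 -m creep '[{"grip":-1,"tx":0,"ty":0,"tz":0.1,"spin":0},{"grip":-0.2,"tx":0,"ty":0,"tz":0,"spin":0},{"grip":-0.2,"tx":0,"ty":0,"tz":0,"spin":0},{"grip":-0.2,"tx":0,"ty":0,"tz":0,"spin":0},{"grip":-0.2,"tx":0,"ty":0,"tz":0,"spin":0}]'
python3 -c "
from h import *
st()"
```

```text
clock: 20.8
tool_pos: [0.5828, -0.1393, 0.1214]
eef_rot: [0.739, 0.674, 0.0, 0.0]
contact_force: [-1.5, -0.7, -0.2]
opening: 0.256
finger_force: 60.0
clock: 21.22
tool_pos: [0.5829, -0.1392, 0.1198]
eef_rot: [0.739, 0.674, 0.0, 0.0]
contact_force: [-1.2, -0.1, 0.2]
opening: 0.402
finger_force: 0.0
t 21.22 tcp [ 0.5829 -0.1392  0.1198] F [-1.2 -0.1  0.2] open 0.402 ff 0.0
```

```bash
python3 -m creep '[{"grip":-0.2,"tx":0,"ty":0,"tz":-3,"spin":0},{"grip":-0.2,"tx":0,"ty":0,"tz":-4,"spin":0},{"grip":-0.2,"tx":0,"ty":0,"tz":-4,"spin":0},{"grip":-0.2,"tx":-3.5,"ty":0,"tz":-1,"spin":0},{"grip":-0.2,"tx":-3.5,"ty":0,"tz":0,"spin":0},{"grip":-0.2,"tx":-3.5,"ty":0,"tz":0,"spin":0},{"grip":-0.2,"tx":0,"ty":0,"tz":0,"spin":0},{"grip":-0.2,"tx":0,"ty":0,"tz":0,"spin":0}]'
cat > k.py <<'E'
from h import *
import sys
st();im,d,c=snap('wrist',sys.argv[1]); P=cloud(d,c)
a=cv2.resize(im[:260],None,fx=1.5,fy=1.5); cv2.imwrite(f'pics/{sys.argv[1]}c.png',a[:,:,::-1])
def cc(m,lab,z):
    n,l,s,ce=cv2.connectedComponentsWithStats(m.astype(np.uint8))
    for i in range(1,n):
        if s[i,4]>40 and s[i,1]+s[i,3]<260: print(lab,s[i],ce[i]*1.5,plane(c,[ce[i]],z).round(4))
cc((P[:,:,2]>.172)&(P[:,:,2]<.185),'knob',.177)
cc((P[:,:,2]>.148)&(P[:,:,2]<.158),'boss',.153)
cc((P[:,:,2]>.117)&(P[:,:,2]<.125),'arm',.121)
E
python3 k.py w7
```

```text
clock: 21.88
tool_pos: [0.5721, -0.247, 0.2391]
eef_rot: [0.741, 0.672, -0.001, 0.0]
contact_force: [0.7, 0.6, 0.5]
opening: 0.401
finger_force: 0.0
t 21.88 tcp [ 0.5721 -0.247   0.2391] F [0.7 0.6 0.5] open 0.401 ff 0.0
knob [249 121  25  26 490] [392.1244898  200.19183673] [[ 0.5775 -0.1918  0.177 ]]
boss [244  38  32  36 872] [389.52350917  83.31192661] [[ 0.5815 -0.1374  0.153 ]]
arm [ 241    0   36   42 1095] [387.98219178  24.7109589 ] [[ 0.584  -0.1028  0.121 ]]
arm [251  73  19  52 832] [390.53185096 146.70612981] [[ 0.5793 -0.1656  0.121 ]]
```

View pics/w7c.png

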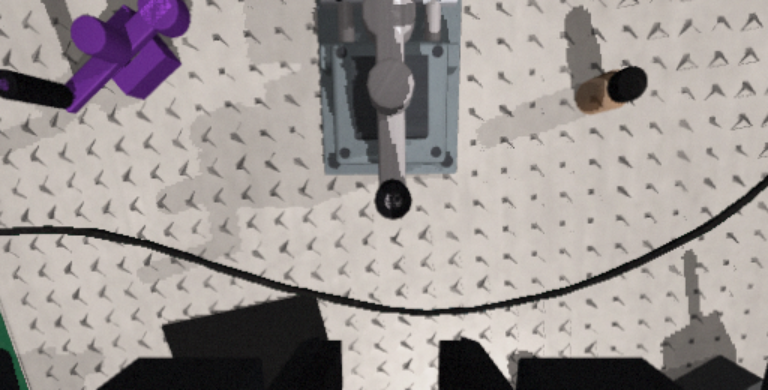

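The crank sits on the shaft with the boss at (390,83) and the knob at (392,200). Next I'll grasp the knob.

```bash
python3 -m creep '[{"grip":-0.1,"tx":2.8,"ty":0,"tz":0,"spin":0},{"grip":-0.1,"tx":2.8,"ty":0,"tz":0,"spin":0},{"grip":-0.1,"tx":0,"ty":0,"tz":3,"spin":0},{"grip":-0.1,"tx":0,"ty":0,"tz":1,"spin":0},{"grip":-0.1,"tx":0,"ty":0,"tz":0,"spin":0},{"grip":-0.1,"tx":0,"ty":0,"tz":0,"spin":0}]' 30 >/dev/null
python3 -c "
from h import *
goto(.5777,-.1920,.1335)"
```

```text
shift cm [-0.36  0.06  6.57] len 6.6 tool y at -5.23 tilt [-0.0019 -0.0001]  q7 -0.4
```

```bash
python3 -m creep '[{"grip":-0.1,"tx":-0.3,"ty":0,"tz":2.2,"spin":0},{"grip":-0.1,"tx":0,"ty":0,"tz":2.2,"spin":0},{"grip":-0.1,"tx":0,"ty":0,"tz":2.1,"spin":0},{"grip":-0.1,"tx":0,"ty":0,"tz":0,"spin":0},{"grip":-1,"tx":0,"ty":0,"tz":0,"spin":0},{"grip":-1,"tx":0,"ty":0,"tz":0,"spin":0},{"grip":-1,"tx":0,"ty":0,"tz":0,"spin":0},{"grip":-1,"tx":0,"ty":0,"tz":0,"spin":0}]' 30
python3 -c "
from h import *
st();goto(.5777,-.1920,.1335)"
```

```text
clock: 23.1
tool_pos: [0.5789, -0.1913, 0.1364]
eef_rot: [0.739, 0.674, 0.001, 0.001]
contact_force: [1.0, -0.4, 3.0]
opening: 0.193
finger_force: 30.0
t 23.1 tcp [ 0.5789 -0.1913  0.1364] F [ 1.  -0.4  3. ] open 0.193 ff 30.0
shift cm [-0.08 -0.12  0.29] len 0.3 tool y at -5.25 tilt [ 0.003  -0.0006]  q7 -0.46
```

```bash
python3 -m creep '[{"grip":-1,"tx":0.19,"ty":-1.42,"tz":0,"spin":0},{"grip":-1,"tx":0.55,"ty":-1.33,"tz":0,"spin":0},{"grip":-1,"tx":0.87,"ty":-1.14,"tz":0,"spin":0},{"grip":-1,"tx":1.14,"ty":-0.87,"tz":0,"spin":0},{"grip":-1,"tx":1.33,"ty":-0.55,"tz":0,"spin":0},{"grip":-1,"tx":1.42,"ty":-0.19,"tz":0,"spin":0},{"grip":-1,"tx":0,"ty":0,"tz":0,"spin":0},{"grip":-1,"tx":0,"ty":0,"tz":0,"spin":0}]'
python3 -c "
from h import *
st();goto(.5265,-.1325,.1335)"
```

```text
clock: 23.77
tool_pos: [0.528, -0.1299, 0.1362]
eef_rot: [0.738, 0.675, 0.0, 0.0]
contact_force: [-4.6, 3.1, 10.9]
opening: 0.193
finger_force: 30.0
t 23.77 tcp [ 0.528  -0.1299  0.1362] F [-4.6  3.1 10.9] open 0.193 ff 30.0
shift cm [-0.27 -0.13  0.27] len 0.4 tool y at -5.13 tilt [0.0006 0.0005]  q7 -0.63
```

```bash
python3 -m creep '[{"grip":-1,"tx":1.42,"ty":0.19,"tz":0,"spin":0},{"grip":-1,"tx":1.33,"ty":0.55,"tz":0,"spin":0},{"grip":-1,"tx":1.14,"ty":0.87,"tz":0,"spin":0},{"grip":-1,"tx":0.87,"ty":1.14,"tz":0,"spin":0},{"grip":-1,"tx":0.55,"ty":1.33,"tz":0,"spin":0},{"grip":-1,"tx":0.19,"ty":1.42,"tz":0,"spin":0},{"grip":-1,"tx":0,"ty":0,"tz":0,"spin":0}]'
python3 -m creep '[{"grip":-1,"tx":-0.19,"ty":1.42,"tz":0,"spin":0},{"grip":-1,"tx":-0.55,"ty":1.33,"tz":0,"spin":0},{"grip":-1,"tx":-0.87,"ty":1.14,"tz":0,"spin":0},{"grip":-1,"tx":-1.14,"ty":0.87,"tz":0,"spin":0},{"grip":-1,"tx":-1.33,"ty":0.55,"tz":0,"spin":0},{"grip":-1,"tx":-1.42,"ty":0.19,"tz":0,"spin":0},{"grip":-1,"tx":0,"ty":0,"tz":0,"spin":0}]'
python3 -m creep '[{"grip":-1,"tx":-1.42,"ty":-0.19,"tz":0,"spin":0},{"grip":-1,"tx":-1.33,"ty":-0.55,"tz":0,"spin":0},{"grip":-1,"tx":-1.14,"ty":-0.87,"tz":0,"spin":0},{"grip":-1,"tx":-0.87,"ty":-1.14,"tz":0,"spin":0},{"grip":-1,"tx":-0.55,"ty":-1.33,"tz":0,"spin":0},{"grip":-1,"tx":-0.19,"ty":-1.42,"tz":0,"spin":0},{"grip":-1,"tx":0,"ty":0,"tz":0,"spin":0}]'
python3 -c "
from h import *
st();snap('top','top1')"
```

```text
clock: 24.35
tool_pos: [0.5888, -0.0812, 0.136]
eef_rot: [0.739, 0.674, 0.0, 0.0]
contact_force: [-4.2, 0.2, 9.5]
opening: 0.192
finger_force: 30.0
clock: 24.93
tool_pos: [0.6382, -0.1416, 0.1361]
eef_rot: [0.739, 0.673, 0.002, -0.001]
contact_force: [-2.1, 4.3, 6.5]
opening: 0.195
finger_force: 29.9
clock: 25.52
tool_pos: [0.5779, -0.1919, 0.1361]
eef_rot: [0.739, 0.674, 0.001, 0.001]
contact_force: [-0.1, 0.5, 5.5]
opening: 0.193
finger_force: 30.0
t 25.52 tcp [ 0.5779 -0.1919  0.1361] F [-0.1  0.5  5.5] open 0.193 ff 30.0
```

```bash
python3 -m creep '[{"grip":-1,"tx":0.19,"ty":-1.42,"tz":0,"spin":0},{"grip":-1,"tx":0.55,"ty":-1.33,"tz":0,"spin":0},{"grip":-1,"tx":0.87,"ty":-1.14,"tz":0,"spin":0},{"grip":-1,"tx":1.14,"ty":-0.87,"tz":0,"spin":0},{"grip":-1,"tx":1.33,"ty":-0.55,"tz":0,"spin":0},{"grip":-1,"tx":1.42,"ty":-0.19,"tz":0,"spin":0}]' >/dev/null
python3 -m creep '[{"grip":-1,"tx":1.42,"ty":0.19,"tz":0,"spin":0},{"grip":-1,"tx":1.33,"ty":0.55,"tz":0,"spin":0},{"grip":-1,"tx":1.14,"ty":0.87,"tz":0,"spin":0},{"grip":-1,"tx":0.87,"ty":1.14,"tz":0,"spin":0},{"grip":-1,"tx":0.55,"ty":1.33,"tz":0,"spin":0},{"grip":-1,"tx":0.19,"ty":1.42,"tz":0,"spin":0}]' >/dev/null
python3 -m creep '[{"grip":-1,"tx":-0.19,"ty":1.42,"tz":0,"spin":0},{"grip":-1,"tx":-0.55,"ty":1.33,"tz":0,"spin":0},{"grip":-1,"tx":-0.87,"ty":1.14,"tz":0,"spin":0},{"grip":-1,"tx":-1.14,"ty":0.87,"tz":0,"spin":0},{"grip":-1,"tx":-1.33,"ty":0.55,"tz":0,"spin":0},{"grip":-1,"tx":-1.42,"ty":0.19,"tz":0,"spin":0}]' >/dev/null
python3 -m creep '[{"grip":-1,"tx":-1.42,"ty":-0.19,"tz":0,"spin":0},{"grip":-1,"tx":-1.33,"ty":-0.55,"tz":0,"spin":0},{"grip":-1,"tx":-1.14,"ty":-0.87,"tz":0,"spin":0},{"grip":-1,"tx":-0.87,"ty":-1.14,"tz":0,"spin":0},{"grip":-1,"tx":-0.55,"ty":-1.33,"tz":0,"spin":0},{"grip":-1,"tx":-0.19,"ty":-1.42,"tz":0,"spin":0},{"grip":-1,"tx":0,"ty":0,"tz":0,"spin":0}]'
python3 -m creep '[{"grip":-1,"tx":0.19,"ty":-1.42,"tz":0,"spin":0},{"grip":-1,"tx":0.55,"ty":-1.33,"tz":0,"spin":0},{"grip":-1,"tx":0.87,"ty":-1.14,"tz":0,"spin":0},{"grip":-1,"tx":1.14,"ty":-0.87,"tz":0,"spin":0},{"grip":-1,"tx":1.33,"ty":-0.55,"tz":0,"spin":0},{"grip":-1,"tx":1.42,"ty":-0.19,"tz":0,"spin":0}]' >/dev/null
python3 -m creep '[{"grip":-1,"tx":1.42,"ty":0.19,"tz":0,"spin":0},{"grip":-1,"tx":1.33,"ty":0.55,"tz":0,"spin":0},{"grip":-1,"tx":1.14,"ty":0.87,"tz":0,"spin":0},{"grip":-1,"tx":0.87,"ty":1.14,"tz":0,"spin":0},{"grip":-1,"tx":0.55,"ty":1.33,"tz":0,"spin":0},{"grip":-1,"tx":0.19,"ty":1.42,"tz":0,"spin":0}]' >/dev/null
python3 -m creep '[{"grip":-1,"tx":-0.19,"ty":1.42,"tz":0,"spin":0},{"grip":-1,"tx":-0.55,"ty":1.33,"tz":0,"spin":0},{"grip":-1,"tx":-0.87,"ty":1.14,"tz":0,"spin":0},{"grip":-1,"tx":-1.14,"ty":0.87,"tz":0,"spin":0},{"grip":-1,"tx":-1.33,"ty":0.55,"tz":0,"spin":0},{"grip":-1,"tx":-1.42,"ty":0.19,"tz":0,"spin":0}]' >/dev/null
python3 -m creep '[{"grip":-1,"tx":-1.42,"ty":-0.19,"tz":0,"spin":0},{"grip":-1,"tx":-1.33,"ty":-0.55,"tz":0,"spin":0},{"grip":-1,"tx":-1.14,"ty":-0.87,"tz":0,"spin":0},{"grip":-1,"tx":-0.87,"ty":-1.14,"tz":0,"spin":0},{"grip":-1,"tx":-0.55,"ty":-1.33,"tz":0,"spin":0},{"grip":-1,"tx":-0.19,"ty":-1.42,"tz":0,"spin":0},{"grip":-1,"tx":0,"ty":0,"tz":0,"spin":0}]'
```

```text
clock: 27.65
tool_pos: [0.5784, -0.192, 0.1361]
eef_rot: [0.739, 0.674, 0.001, 0.001]
contact_force: [0.3, 0.5, 7.6]
opening: 0.193
finger_force: 30.0
clock: 29.73
tool_pos: [0.5783, -0.192, 0.136]
eef_rot: [0.739, 0.674, 0.001, 0.001]
contact_force: [-0.0, -1.2, 6.9]
opening: 0.195
finger_force: 30.0
```

```bash
python3 -m creep '[{"grip":-1,"tx":0.19,"ty":-1.42,"tz":0,"spin":0},{"grip":-1,"tx":0.55,"ty":-1.33,"tz":0,"spin":0},{"grip":-1,"tx":0.87,"ty":-1.14,"tz":0,"spin":0},{"grip":-1,"tx":1.14,"ty":-0.87,"tz":0,"spin":0},{"grip":-1,"tx":1.33,"ty":-0.55,"tz":0,"spin":0},{"grip":-1,"tx":1.42,"ty":-0.19,"tz":0,"spin":0}]' >/dev/null
python3 -m creep '[{"grip":-1,"tx":1.42,"ty":0.19,"tz":0,"spin":0},{"grip":-1,"tx":1.33,"ty":0.55,"tz":0,"spin":0},{"grip":-1,"tx":1.14,"ty":0.87,"tz":0,"spin":0},{"grip":-1,"tx":0.87,"ty":1.14,"tz":0,"spin":0},{"grip":-1,"tx":0.55,"ty":1.33,"tz":0,"spin":0},{"grip":-1,"tx":0.19,"ty":1.42,"tz":0,"spin":0}]' >/dev/null
python3 -m creep '[{"grip":-1,"tx":-0.19,"ty":1.42,"tz":0,"spin":0},{"grip":-1,"tx":-0.55,"ty":1.33,"tz":0,"spin":0},{"grip":-1,"tx":-0.87,"ty":1.14,"tz":0,"spin":0},{"grip":-1,"tx":-1.14,"ty":0.87,"tz":0,"spin":0},{"grip":-1,"tx":-1.33,"ty":0.55,"tz":0,"spin":0},{"grip":-1,"tx":-1.42,"ty":0.19,"tz":0,"spin":0}]' >/dev/null
python3 -m creep '[{"grip":-1,"tx":-1.42,"ty":-0.19,"tz":0,"spin":0},{"grip":-1,"tx":-1.33,"ty":-0.55,"tz":0,"spin":0},{"grip":-1,"tx":-1.14,"ty":-0.87,"tz":0,"spin":0},{"grip":-1,"tx":-0.87,"ty":-1.14,"tz":0,"spin":0},{"grip":-1,"tx":-0.55,"ty":-1.33,"tz":0,"spin":0},{"grip":-1,"tx":-0.19,"ty":-1.42,"tz":0,"spin":0},{"grip":-1,"tx":0,"ty":0,"tz":0,"spin":0}]'
python3 -m creep '[{"grip":-0.1,"tx":0,"ty":0,"tz":0,"spin":0},{"grip":-0.1,"tx":0,"ty":0,"tz":0,"spin":0},{"grip":-0.1,"tx":0,"ty":0,"tz":-3,"spin":0},{"grip":-0.1,"tx":0,"ty":0,"tz":-3,"spin":0},{"grip":-0.1,"tx":2,"ty":-3,"tz":-2.5,"spin":0},{"grip":-0.1,"tx":3,"ty":-2.5,"tz":0,"spin":0},{"grip":-0.1,"tx":3.5,"ty":-1,"tz":0,"spin":0},{"grip":-0.1,"tx":3.5,"ty":0,"tz":0,"spin":0}]' >/dev/null
python3 -m creep '[{"grip":-0.1,"tx":3.5,"ty":0,"tz":0,"spin":0},{"grip":-0.1,"tx":3,"ty":0,"tz":0,"spin":0},{"grip":-0.1,"tx":0,"ty":0,"tz":0,"spin":0},{"grip":-0.1,"tx":0,"ty":0,"tz":0,"spin":0},{"grip":-0.1,"tx":0,"ty":0,"tz":0,"spin":0}]'
python3 -c "
from h import *
im,d,c=snap('wrist','w8'); a=cv2.resize(im[:,:],None,fx=1.5,fy=1.5); cv2.imwrite('pics/w8c.png',a[:,:,::-1])
E=np.array(c['extrinsics'])
for p in [(.5385,.0693,.03),(.5385,.0640,.024)]:
  u=cv2.projectPoints(np.array([p]),cv2.Rodrigues(E[:3,:3])[0],E[:3,3],np.array([[c['fx'],0,c['cx']],[0,c['fy'],c['cy']],[0,0,1.]]),c['D'])[0].ravel();print(u)
H,S,V=cv2.split(cv2.cvtColor(im,cv2.COLOR_RGB2HSV)); m=((H<4)|(H>174))&(S>130)&(V>60)
n,l,s,ce=cv2.connectedComponentsWithStats(m.astype(np.uint8))
for i in range(1,n):
  if s[i,4]>10: print(s[i],ce[i])
"
```

```text
clock: 31.82
tool_pos: [0.5785, -0.192, 0.136]
eef_rot: [0.739, 0.674, 0.001, 0.001]
contact_force: [-0.3, -0.1, 7.6]
opening: 0.196
finger_force: 30.0
clock: 32.9
tool_pos: [0.531, -0.0032, 0.2178]
eef_rot: [0.739, 0.674, -0.001, -0.0]
contact_force: [0.9, 0.0, 0.2]
opening: 0.451
finger_force: 0.0
[261.82838382 108.9079795 ]
[262.22662807 113.79304275]
[257 101  12  11 103] [262.86407767 105.90291262]
```

```bash
python3 -c "
from h import *
im,d,c=load('w8'); a=cv2.resize(im[75:145,215:305],None,fx=8,fy=8,interpolation=cv2.INTER_NEAREST); cv2.imwrite('pics/w8d.png',a[:,:,::-1])
"
```

```text
(no output)
```

View pics/w8d.png

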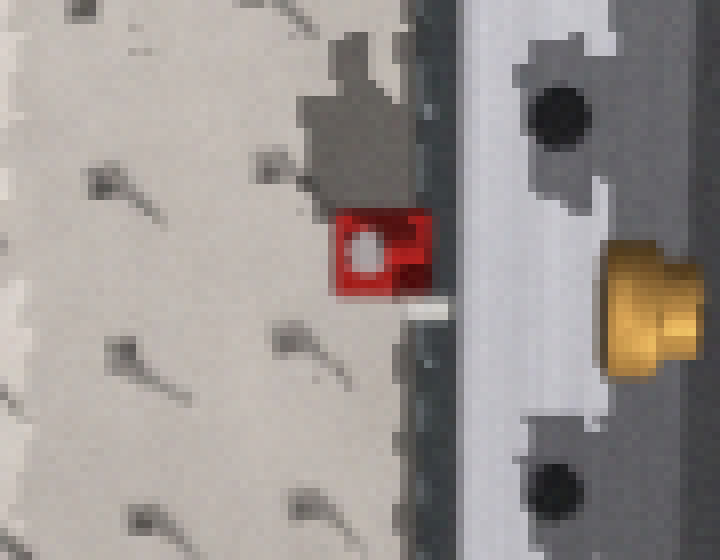

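The pointer tip is at (428,309) and the blade's bright top at about (413,248), so the carriage is a few mm short of the index.

```bash
python3 -c "
from h import *
im,d,c=load('w8'); P=cloud(d,c)
y=np.array([.0876,.9962])
print(P[103:110,262:270,2].round(3)); print(P[112:115,264:272,2].round(3)); print(im[98:114,264:270,0]); print(im[98:114,264:270,1])
for zb in (.026,.03,.035,.04):
  b=plane(c,[[266.1,105.5]],zb)[0]; p=plane(c,[[268,113.1]],.024)[0]; print(zb,((b-p)[:2]@y*1000).round(2),b.round(4),p.round(4))
i=plane(c,[[262.5-.0,106.0]],.018)[0]; print('base centre', ((i-p)[:2]@y*1000).round(2))
"
```

```text
[[0.019 0.019 0.02  0.018 0.018 0.019 0.019 0.012]
 [0.021 0.019 0.019 0.018 0.02  0.02  0.019 0.011]
 [  nan 0.035 0.034 0.035 0.033 0.034 0.02  0.012]
 [0.021 0.034 0.035 0.034 0.035 0.034 0.02  0.01 ]
 [0.023 0.034 0.034 0.033 0.035 0.034 0.019 0.012]
 [0.022 0.019 0.02  0.02  0.02  0.02  0.019 0.012]
 [0.02  0.02  0.02  0.019 0.02  0.018 0.018 0.011]]
[[-0.001  0.026  0.026  0.026  0.026  0.027  0.026  0.024]
 [ 0.     0.026  0.026  0.025  0.026  0.026  0.024  0.025]
 [-0.001  0.026  0.027  0.026  0.025  0.025  0.025  0.025]]
[[100 100  86  87  66  61]
 [100 102  88  63  56  62]
 [ 97  98  89  65  61  58]
 [ 79  80  93  93  78  64]
 [ 85  86 150 164 141  77]
 [ 81  82  85 147 132  76]
 [ 89  91  91 147 131  78]
 [123 125 126 141 125  76]
 [169 162 166 168 114  66]
 [182 175 175 177 115  65]
 [131  90  72  78  70  62]
 [106  78  81  79  67  62]
 [106  81  77  81  71  62]
 [107  99  97  98  89  78]
 [136 154 167 157 152 155]
 [186 182 202 210 205 209]]
[[ 95  93  85  91  70  64]
 [ 98  98  82  63  60  65]
 [ 89  90  81  61  61  62]
 [ 26  30  26  25  39  61]
 [ 19  19  34  29  35  57]
 [ 17  18  20  27  33  59]
 [ 19  23  20  30  33  59]
 [ 23  23  25  28  31  60]
 [ 35  30  33  34  29  57]
 [ 34  33  32  34  28  54]
 [ 26  19  11  13  23  57]
 [ 23   8  18  16  17  56]
 [ 22  19  10  17  24  55]
 [ 41  54  50  51  57  75]
 [115 133 149 143 148 154]
 [178 176 199 206 203 206]]
0.026 8.21 [0.5436 0.0725 0.026 ] [0.5451 0.0642 0.024 ]
0.03 8.15 [0.5435 0.0725 0.03  ] [0.5451 0.0642 0.024 ]
0.035 8.06 [0.5434 0.0724 0.035 ] [0.5451 0.0642 0.024 ]
0.04 7.98 [0.5433 0.0723 0.04  ] [0.5451 0.0642 0.024 ]
base centre 7.81
```

```bash
python3 -m creep '[{"grip":-0.1,"tx":-3,"ty":0,"tz":0,"spin":0},{"grip":-0.1,"tx":-3.5,"ty":0,"tz":0,"spin":0},{"grip":-0.1,"tx":-3.5,"ty":0,"tz":0,"spin":0},{"grip":-0.1,"tx":-3.5,"ty":1,"tz":0,"spin":0},{"grip":-0.1,"tx":-3,"ty":2.5,"tz":0,"spin":0},{"grip":-0.1,"tx":-2,"ty":3,"tz":0,"spin":0},{"grip":-0.1,"tx":0,"ty":0,"tz":1,"spin":0},{"grip":-0.1,"tx":0,"ty":0,"tz":0,"spin":0}]' >/dev/null
python3 -m creep '[{"grip":-0.1,"tx":0,"ty":0,"tz":0,"spin":0},{"grip":-0.1,"tx":0,"ty":0,"tz":0,"spin":0}]' >/dev/null
python3 -c "
from h import *
st();goto(.5783,-.1920,.136)"
```

```text
t 33.78 tcp [ 0.5781 -0.1916  0.2084] F [-0.4  0.3  0. ] open 0.449 ff 0.0
shift cm [-0.04  0.03  7.24] len 7.2 tool y at -5.17 tilt [-0.0015  0.0004]  q7 -0.39
```

```bash
python3 -m creep '[{"grip":-0.1,"tx":0,"ty":0,"tz":2.4,"spin":0},{"grip":-0.1,"tx":0,"ty":0,"tz":2.4,"spin":0},{"grip":-0.1,"tx":0,"ty":0,"tz":2.4,"spin":0},{"grip":-1,"tx":0,"ty":0,"tz":0,"spin":0},{"grip":-1,"tx":0,"ty":0,"tz":0,"spin":0},{"grip":-1,"tx":0,"ty":0,"tz":0,"spin":0},{"grip":-1,"tx":0,"ty":0,"tz":0,"spin":0},{"grip":-1,"tx":0,"ty":0,"tz":0,"spin":0}]' 30
python3 -m creep '[{"grip":-1,"tx":0.19,"ty":-1.42,"tz":0,"spin":0},{"grip":-1,"tx":0.55,"ty":-1.33,"tz":0,"spin":0},{"grip":-1,"tx":0.87,"ty":-1.14,"tz":0,"spin":0},{"grip":-1,"tx":1.14,"ty":-0.87,"tz":0,"spin":0},{"grip":-1,"tx":1.33,"ty":-0.55,"tz":0,"spin":0},{"grip":-1,"tx":1.42,"ty":-0.19,"tz":0,"spin":0}]' >/dev/null
python3 -m creep '[{"grip":-1,"tx":1.42,"ty":0.19,"tz":0,"spin":0},{"grip":-1,"tx":1.33,"ty":0.55,"tz":0,"spin":0},{"grip":-1,"tx":1.14,"ty":0.87,"tz":0,"spin":0},{"grip":-1,"tx":0.87,"ty":1.14,"tz":0,"spin":0},{"grip":-1,"tx":0.55,"ty":1.33,"tz":0,"spin":0},{"grip":-1,"tx":0.19,"ty":1.42,"tz":0,"spin":0}]' >/dev/null
python3 -m creep '[{"grip":-1,"tx":-0.19,"ty":1.42,"tz":0,"spin":0},{"grip":-1,"tx":-0.55,"ty":1.33,"tz":0,"spin":0},{"grip":-1,"tx":-0.87,"ty":1.14,"tz":0,"spin":0},{"grip":-1,"tx":-0.23,"ty":0.2,"tz":0,"spin":0},{"grip":-1,"tx":0,"ty":0,"tz":0,"spin":0},{"grip":-1,"tx":0,"ty":0,"tz":0,"spin":0}]'
```

```text
clock: 34.45
tool_pos: [0.58, -0.1918, 0.1382]
eef_rot: [0.739, 0.674, 0.001, 0.001]
contact_force: [-0.3, -0.4, 2.6]
opening: 0.192
finger_force: 30.0
clock: 35.95
tool_pos: [0.6278, -0.1041, 0.1379]
eef_rot: [0.739, 0.674, -0.0, -0.0]
contact_force: [-3.5, 0.6, 5.2]
opening: 0.189
finger_force: 30.0
```

```bash
python3 -m creep '[{"grip":-0.1,"tx":0,"ty":0,"tz":0,"spin":0},{"grip":-0.1,"tx":0,"ty":0,"tz":0,"spin":0},{"grip":-0.1,"tx":0,"ty":0,"tz":-3,"spin":0},{"grip":-0.1,"tx":0,"ty":0,"tz":-3,"spin":0},{"grip":-0.1,"tx":2.3,"ty":-2.7,"tz":-2.2,"spin":0},{"grip":-0.1,"tx":2.3,"ty":-2.7,"tz":0,"spin":0},{"grip":-0.1,"tx":2.3,"ty":-2.7,"tz":0,"spin":0},{"grip":-0.1,"tx":2.3,"ty":-2.5,"tz":0,"spin":0}]' >/dev/null
python3 -m creep '[{"grip":-0.1,"tx":0,"ty":0,"tz":0,"spin":0},{"grip":-0.1,"tx":0,"ty":0,"tz":0,"spin":0},{"grip":-0.1,"tx":0,"ty":0,"tz":0,"spin":0}]'
cat > m.py <<'E'
from h import *
im,d,c=snap('wrist','w9'); P=cloud(d,c)
H,S,V=cv2.split(cv2.cvtColor(im,cv2.COLOR_RGB2HSV)); m=((H<4)|(H>174))&(S>130)&(V>60)
n,l,s,ce=cv2.connectedComponentsWithStats(m.astype(np.uint8)); i=1+np.argmax(s[1:,4]); x,y,w,h,A=s[i]; print(s[i],ce[i])
bl=(P[:,:,2]>.030)&(P[:,:,2]<.04); bl[:,:x-2]=0; bl[:,x+w+2:]=0; bl[:y-2]=0; bl[y+h+2:]=0
v,u=np.nonzero(bl&(im[:,:,0]>1.8*im[:,:,1])); print('blade',u.min(),u.max(),v.min(),v.max(),len(u),u.mean(),v.mean())
sl=np.s_[y-3:y+h+4,x+w-7:x+w+6]
print(im[sl][:,:,1]); print((P[sl][:,:,2]*1000).round(0))
E
python3 m.py
```

```text
clock: 36.87
tool_pos: [0.5321, -0.0041, 0.2188]
eef_rot: [0.739, 0.674, 0.0, 0.001]
contact_force: [0.5, -0.6, -0.5]
opening: 0.45
finger_force: 0.0
[255 101  12  11  97] [261.02061856 105.68041237]
blade 261 265 105 107 11 262.90909090909093 105.63636363636364
[[ 94  96  97  96  96  66  55  63  63  66 105 158 186]
 [ 94  93  95  91  91  59  55  64  61  62 105 161 186]
 [ 66  65  65  66  67  45  40  64  67  67 109 160 189]
 [ 19  16  22  17  16  18  17  56  63  63 107 160 188]
 [ 24  17  17  17  21  18  19  57  61  63 109 165 188]
 [ 58  22  16  22  15  16  15  66  69  69 109 161 183]
 [124  50  22  24  13  18  35 112 126 112 118 163 186]
 [163  78  33  38  30  31  96 190 209 205 142 165 188]
 [157  79  36  34  31  32  99 180 195 196 140 163 185]
 [161  88  31  25  27  30  92 123 127 126 123 166 186]
 [106  50  27  32  29  36  32  60  61  64 112 167 188]
 [ 31  34  30  30  33  35  33  58  64  61 113 169 188]
 [ 37  39  40  32  32  33  36  61  65  64 115 166 186]
 [ 93  97  99  69  55  45  47  56  62  66 110 168 187]
 [179 183 179 119  93  73  62  64  62  63 112 168 187]
 [179 178 18
[... 444 characters left out ...]
9. 18. 20. 20. 12. 11. 10. 28. 28. 30.]
 [23. 20. 18. 19. 19. 19. 20. 11. 11. 11. 29. 29. 29.]
 [nan 33. 35. 35. 34. 34. 35. 26. 25. 25. 29. 30. 28.]
 [22. 35. 35. 35. 32. 34. 34. 24. 24. 26. 28. 30. 30.]
 [21. 28. 30. 28. 28. 27. 23. 22. 22. 22. 28. 30. 29.]
 [20. 19. 19. 20. 20. 19. 20. 12. 12. 10. 29. 27. 30.]
 [20. 20. 20. 19. 20. 19. 19. 11. 11. 11. 28. 29. 28.]
 [18. 20. 20. 20. 19. 19. 20. 10. 10. 11. 29. 29. 30.]
 [18. 19. 19. 18. 18. 19. 17. 11. 10. 12. 29. 29. 29.]
 [-1. -1.  1. -1.  0. 11. 11. 11. 12. 11. 28. 29. 29.]
 [-1. -1. -1. -0. -0. 10. 10. 11. 10. 10. 30. 29. 31.]
 [-0. -2. -1.  0. -0. 11. 11. 12. 13. 13. 28. 29. 28.]
 [ 0. -0. -2. -1. -1. 10. 10. 11. 11. 13. 27. 30. 29.]]
```

Pointer and blade now agree to about 0.3 mm. Next I'll turn the gripper across the arm and take the crank by its boss.

```bash
python3 -m creep '[{"grip":0.2,"tx":-3.2,"ty":1.55,"tz":0,"spin":0},{"grip":0.2,"tx":-3.2,"ty":1.55,"tz":0,"spin":0},{"grip":0.2,"tx":-3.2,"ty":1.55,"tz":0,"spin":0},{"grip":0.2,"tx":-3.3,"ty":1.55,"tz":0,"spin":0},{"grip":0.2,"tx":0,"ty":0,"tz":0,"spin":7},{"grip":0.2,"tx":0,"ty":0,"tz":0,"spin":7},{"grip":0.2,"tx":0,"ty":0,"tz":0,"spin":7},{"grip":0.2,"tx":0,"ty":0,"tz":0,"spin":7}]' 60 >/dev/null
python3 -m creep '[{"grip":0.2,"tx":0,"ty":0,"tz":0,"spin":7},{"grip":0.2,"tx":0,"ty":0,"tz":0,"spin":7},{"grip":0.2,"tx":0,"ty":0,"tz":0,"spin":6},{"grip":0,"tx":0,"ty":0,"tz":2,"spin":0},{"grip":0,"tx":0,"ty":0,"tz":0,"spin":0},{"grip":0,"tx":0,"ty":0,"tz":0,"spin":0}]'
python3 -c "
from h import *
st();goto(.582,-.138,.121,126.8)
snap('top','top2')"
```

```text
clock: 38.08
tool_pos: [0.5807, -0.1388, 0.1975]
eef_rot: [0.949, 0.315, -0.001, -0.0]
contact_force: [0.4, 0.6, 0.4]
opening: 0.5
finger_force: 0.0
t 38.08 tcp [ 0.5807 -0.1388  0.1975] F [0.4 0.6 0.4] open 0.5 ff 0.0
shift cm [0.16 0.02 7.65] len 7.7 tool y at -53.3 tilt [-0.0021 -0.0002] spin -0.1 q7 -1.17
```

```bash
python3 -m creep '[{"grip":0,"tx":0.1,"ty":0,"tz":2.6,"spin":0},{"grip":0,"tx":0,"ty":0,"tz":2.5,"spin":0},{"grip":0,"tx":0,"ty":0,"tz":2.4,"spin":0},{"grip":0,"tx":0,"ty":0,"tz":0,"spin":0},{"grip":-1,"tx":0,"ty":0,"tz":0,"spin":0},{"grip":-1,"tx":0,"ty":0,"tz":0,"spin":0},{"grip":-1,"tx":0,"ty":0,"tz":0,"spin":0},{"grip":-1,"tx":0,"ty":0,"tz":0,"spin":0}]'
python3 -m creep '[{"grip":-1,"tx":0,"ty":0,"tz":0,"spin":0},{"grip":-1,"tx":0,"ty":0,"tz":0,"spin":0}]'
python3 -m creep '[{"grip":-1,"tx":0,"ty":0,"tz":-0.5,"spin":0},{"grip":-1,"tx":0,"ty":0,"tz":-0.5,"spin":0},{"grip":-1,"tx":0,"ty":0,"tz":0,"spin":0}]'
```

```text
clock: 38.8
tool_pos: [0.5838, -0.1379, 0.1254]
eef_rot: [0.949, 0.315, 0.002, 0.001]
contact_force: [2.3, -1.3, 3.7]
opening: 0.255
finger_force: 60.0
clock: 38.97
tool_pos: [0.5838, -0.1378, 0.1254]
eef_rot: [0.949, 0.315, 0.002, 0.001]
contact_force: [1.6, -1.4, 7.0]
opening: 0.255
finger_force: 60.0
clock: 39.22
tool_pos: [0.5832, -0.1378, 0.1342]
eef_rot: [0.949, 0.315, 0.001, 0.001]
contact_force: [3.8, -1.8, -2.1]
opening: 0.261
finger_force: 60.0
```

```bash
python3 -m creep '[{"grip":-1,"tx":0,"ty":0,"tz":-1,"spin":0},{"grip":-1,"tx":0,"ty":0,"tz":-1,"spin":0},{"grip":-1,"tx":0,"ty":0,"tz":-2,"spin":0},{"grip":-1,"tx":0,"ty":0,"tz":-2,"spin":0},{"grip":-1,"tx":0,"ty":0,"tz":-2,"spin":0},{"grip":-1,"tx":0,"ty":0,"tz":0,"spin":0}]'
python3 -c "
from h import *
goto(.431,-.364,.18)"
```

```text
clock: 39.72
tool_pos: [0.583, -0.1361, 0.2168]
eef_rot: [0.949, 0.316, 0.002, 0.001]
contact_force: [1.1, 0.1, -4.6]
opening: 0.259
finger_force: 60.0
shift cm [-25.84   9.14   3.6 ] len 27.6 tool y at -53.2 tilt [0.0043 0.0003]  q7 -1.16
```

```bash
python3 -m creep '[{"grip":-1,"tx":-3.2,"ty":1.15,"tz":0,"spin":0},{"grip":-1,"tx":-3.2,"ty":1.15,"tz":0,"spin":0},{"grip":-1,"tx":-3.2,"ty":1.15,"tz":0,"spin":0},{"grip":-1,"tx":-3.2,"ty":1.15,"tz":0,"spin":0},{"grip":-1,"tx":-3.2,"ty":1.15,"tz":0,"spin":0},{"grip":-1,"tx":-3.2,"ty":1.15,"tz":0,"spin":0},{"grip":-1,"tx":-3.2,"ty":1.15,"tz":0,"spin":0},{"grip":-1,"tx":-3.2,"ty":1.15,"tz":0,"spin":0}]' >/dev/null
python3 -m creep '[{"grip":-1,"tx":0,"ty":0,"tz":3.5,"spin":0},{"grip":-1,"tx":0,"ty":0,"tz":3.5,"spin":0},{"grip":-1,"tx":0,"ty":0,"tz":3.5,"spin":0},{"grip":-1,"tx":0,"ty":0,"tz":2.5,"spin":0},{"grip":-1,"tx":0,"ty":0,"tz":0,"spin":0},{"grip":-1,"tx":0,"ty":0,"tz":0,"spin":0},{"grip":-1,"tx":0,"ty":0,"tz":0,"spin":0}]'
python3 -c "
from h import *
goto(.431,-.364,.0434)
im,d,c=snap('wrist','w10'); P=cloud(d,c)
m=(im.max(2)<50)&(P[:,:,2]<.015); m[255:]=0; print(m.sum())
s=r.get_state(); print(c['extrinsics'][2,:])"
```

```text
clock: 40.97
tool_pos: [0.4326, -0.3637, 0.0843]
eef_rot: [0.949, 0.316, 0.001, 0.0]
contact_force: [1.1, 0.3, -4.2]
opening: 0.253
finger_force: 60.0
shift cm [-0.15 -0.08  4.09] len 4.1 tool y at -53.21 tilt [ 0.0011 -0.0001]  q7 -0.88
22714
[-0.21465861 -0.16118751 -0.96329656  0.27405906]
```

```bash
python3 -m creep '[{"grip":-1,"tx":-0.1,"ty":0,"tz":2,"spin":0},{"grip":-1,"tx":0,"ty":0,"tz":1.3,"spin":0},{"grip":-1,"tx":0,"ty":0,"tz":0.3,"spin":0},{"grip":-1,"tx":0,"ty":0,"tz":0,"spin":0},{"grip":-1,"tx":0,"ty":0,"tz":0,"spin":0}]'
python3 -m creep '[{"grip":-1,"tx":0,"ty":0,"tz":0.3,"spin":0},{"grip":-1,"tx":0,"ty":0,"tz":0,"spin":0}]'
python3 -m creep '[{"grip":-1,"tx":0,"ty":0,"tz":0.15,"spin":0},{"grip":-1,"tx":0,"ty":0,"tz":0,"spin":0}]'
```

```text
clock: 41.43
tool_pos: [0.4321, -0.3649, 0.0488]
eef_rot: [0.949, 0.315, 0.001, 0.001]
contact_force: [0.2, 0.8, -4.5]
opening: 0.257
finger_force: 60.0
clock: 41.6
tool_pos: [0.4316, -0.3649, 0.0451]
eef_rot: [0.949, 0.315, 0.0, 0.001]
contact_force: [-0.5, 1.1, -4.3]
opening: 0.262
finger_force: 60.0
clock: 41.77
tool_pos: [0.4315, -0.3649, 0.0434]
eef_rot: [0.949, 0.315, 0.0, 0.001]
contact_force: [-0.8, -0.4, -3.5]
opening: 0.255
finger_force: 60.0
```

```bash
python3 -m creep '[{"grip":-1,"tx":0,"ty":0,"tz":0.1,"spin":0},{"grip":-0.1,"tx":0,"ty":0,"tz":0,"spin":0},{"grip":-0.1,"tx":0,"ty":0,"tz":0,"spin":0},{"grip":-0.1,"tx":0,"ty":0,"tz":0,"spin":0},{"grip":-0.1,"tx":0,"ty":0,"tz":-2,"spin":0},{"grip":-0.1,"tx":0,"ty":0,"tz":-4,"spin":0},{"grip":-0.1,"tx":0,"ty":0,"tz":-4,"spin":0},{"grip":0.6,"tx":0,"ty":0,"tz":-4,"spin":0}]'
python3 -m creep '[{"grip":1,"tx":2,"ty":-3.3,"tz":-1,"spin":0},{"grip":1,"tx":2,"ty":-3.3,"tz":-1,"spin":0},{"grip":1,"tx":2,"ty":-3.3,"tz":-1,"spin":0},{"grip":1,"tx":2,"ty":-3.3,"tz":-1,"spin":0},{"grip":1,"tx":2,"ty":-3.3,"tz":-1,"spin":0},{"grip":1,"tx":2,"ty":-3.3,"tz":-1,"spin":0},{"grip":1,"tx":2,"ty":-3.3,"tz":-1,"spin":0},{"grip":1,"tx":2,"ty":-3.3,"tz":0,"spin":0}]' >/dev/null
python3 -m creep '[{"grip":1,"tx":2,"ty":-3.3,"tz":0,"spin":0},{"grip":1,"tx":2,"ty":-3.3,"tz":0,"spin":0},{"grip":1,"tx":0,"ty":0,"tz":0,"spin":0},{"grip":1,"tx":0,"ty":0,"tz":0,"spin":0},{"grip":1,"tx":0,"ty":0,"tz":0,"spin":0}]'
cat > o.py <<'E'
from h import *
im,d,c=snap('wrist','w11'); P=cloud(d,c); hsv=cv2.cvtColor(im,cv2.COLOR_RGB2HSV); H,S,V=cv2.split(hsv)
m=((H>3)&(H<18)&(S>170)&(V>60)&(P[:,:,2]>.054)&(P[:,:,2]<.066)).astype(np.uint8)
cs=cv2.findContours(m,0,1)[0]
for k in cs:
    if cv2.contourArea(k)>80: (x,y),rad=cv2.minEnclosingCircle(k); print('guard',x,y,rad,plane(c,[[x,y]],.06).round(4))
im,d,c=snap('top','top3'); P=cloud(d,c); H,S,V=cv2.split(cv2.cvtColor(im,cv2.COLOR_RGB2HSV))
m=(H>5)&(H<16)&(S>170)&(V>80)&(P[:,:,2]>.03); m[:200]=0;m[250:]=0;m[:,:200]=0;m[:,320:]=0
v,u=np.nonzero(m); print('top guard',u.mean(),v.mean(),plane(c,[[u.mean(),v.mean()]],.05))
w=P[170:260,315:390]; q=(w[:,:,2]>.05); print('crank hi pts',w[q].round(3)[:12], q.sum())
goto(.4215,.0493,.0263)
E
python3 o.py
```

```text
clock: 42.43
tool_pos: [0.4308, -0.3641, 0.1833]
eef_rot: [0.949, 0.316, -0.0, -0.001]
contact_force: [1.2, -0.1, -0.3]
opening: 0.499
finger_force: 0.0
clock: 43.52
tool_pos: [0.3937, 0.0191, 0.2519]
eef_rot: [0.949, 0.316, -0.0, 0.0]
contact_force: [-0.1, -0.6, -0.2]
opening: 0.998
finger_force: 0.0
guard 253.5 137.5 18.66825294494629 [[0.4204 0.0503 0.06  ]]
top guard nan nan [[nan nan nan]]
crank hi pts [[ 0.482 -0.325  0.093]
 [ 0.482 -0.328  0.095]
 [ 0.481 -0.33   0.102]
 [ 0.48  -0.322  0.063]
 [ 0.478 -0.322  0.09 ]
 [ 0.478 -0.324  0.094]
 [ 0.478 -0.328  0.092]
 [ 0.478 -0.331  0.096]
 [ 0.478 -0.336  0.09 ]
 [ 0.477 -0.32   0.053]
 [ 0.476 -0.321  0.07 ]
 [ 0.475 -0.322  0.088]] 72
shift cm [ 4.11 -0.87 22.54] len 22.9 tool y at -53.4 tilt [-0.0004 -0.0008]  q7 -1.52o.py:9: RuntimeWarning: Mean of empty slice.
  v,u=np.nonzero(m); print('top guard',u.mean(),v.mean(),plane(c,[[u.mean(),v.mean()]],.05))
  ret = ret.dtype.type(ret / rcount)
```

```bash
python3 -m creep '[{"grip":0.6,"tx":2,"ty":-0.4,"tz":3,"spin":0},{"grip":0.6,"tx":2,"ty":-0.45,"tz":3,"spin":0},{"grip":0.6,"tx":0,"ty":0,"tz":4,"spin":0},{"grip":0.6,"tx":0,"ty":0,"tz":4,"spin":0},{"grip":0.6,"tx":0,"ty":0,"tz":0,"spin":0},{"grip":0.6,"tx":0,"ty":0,"tz":0,"spin":0}]' 30 >/dev/null
python3 -c "
from h import *
st();goto(.4207,.050,.0263)"
```

```text
t 44.12 tcp [0.4194 0.0486 0.1107] F [ 0.5 -0.2  0.1] open 0.797 ff 0.0
shift cm [ 0.24 -0.02  8.44] len 8.4 tool y at -53.31 tilt [-0.0053 -0.003 ]  q7 -1.85
```

```bash
python3 -m creep '[{"grip":0.5,"tx":0.1,"ty":0,"tz":3,"spin":0},{"grip":0.5,"tx":0,"ty":0,"tz":3,"spin":0},{"grip":0.5,"tx":0,"ty":0,"tz":2.4,"spin":0},{"grip":0.5,"tx":0,"ty":0,"tz":0,"spin":0},{"grip":-1,"tx":0,"ty":0,"tz":0,"spin":0},{"grip":-1,"tx":0,"ty":0,"tz":0,"spin":0},{"grip":-1,"tx":0,"ty":0,"tz":0,"spin":0},{"grip":-1,"tx":0,"ty":0,"tz":0,"spin":0}]' 40
python3 -m creep '[{"grip":-1,"tx":0,"ty":0,"tz":0,"spin":0},{"grip":-1,"tx":0,"ty":0,"tz":-1,"spin":0},{"grip":-1,"tx":0,"ty":0,"tz":-3,"spin":0},{"grip":-1,"tx":0,"ty":0,"tz":-4,"spin":0},{"grip":-1,"tx":0,"ty":0,"tz":-4,"spin":0},{"grip":-1,"tx":0,"ty":0,"tz":-4,"spin":0},{"grip":-1,"tx":0,"ty":0,"tz":0,"spin":0},{"grip":-1,"tx":0,"ty":0,"tz":0,"spin":0}]'
python3 -c "
from h import *
goto(.5825,-.138,.18)"
```

```text
clock: 44.78
tool_pos: [0.4267, 0.0496, 0.0583]
eef_rot: [0.949, 0.315, 0.003, 0.003]
contact_force: [-1.0, 3.6, 6.4]
opening: 0.47
finger_force: 33.7
clock: 45.45
tool_pos: [0.4264, 0.0501, 0.2174]
eef_rot: [0.949, 0.314, 0.004, 0.004]
contact_force: [-0.1, -0.7, -0.5]
opening: 0.004
finger_force: 0.0
shift cm [ 1.28 24.37  3.98] len 24.7 tool y at -53.36 tilt [ 0.0098 -0.0047]  q7 -1.84
```

```bash
python3 -m creep '[{"grip":0.6,"tx":-2,"ty":0,"tz":0,"spin":0},{"grip":0.6,"tx":-2,"ty":0,"tz":0,"spin":0},{"grip":0.6,"tx":0,"ty":0,"tz":0,"spin":0},{"grip":0.6,"tx":0,"ty":0,"tz":0,"spin":0},{"grip":0.6,"tx":0,"ty":0,"tz":0,"spin":0}]' 40
python3 -c "
from h import *
print(np.round(r.get_state()['q'],2))"
python3 o.py 2>/dev/null | grep -v hi
```

```text
clock: 45.87
tool_pos: [0.3935, 0.0266, 0.2147]
eef_rot: [0.949, 0.315, 0.001, 0.003]
contact_force: [0.7, 0.1, 0.2]
opening: 0.359
finger_force: 0.0
[ 0.28  0.52 -0.7   2.24  0.63  0.59 -1.83]
guard 257.6563415527344 144.8648223876953 20.875244140625 [[0.4205 0.0506 0.06  ]]
top guard nan nan [[nan nan nan]]
 [ 0.482 -0.328  0.095]
 [ 0.482 -0.333  0.085]
 [ 0.479 -0.321  0.069]
 [ 0.478 -0.321  0.093]
 [ 0.478 -0.324  0.094]
 [ 0.478 -0.328  0.093]
 [ 0.478 -0.332  0.091]
 [ 0.478 -0.334  0.098]
 [ 0.476 -0.321  0.074]
 [ 0.475 -0.321  0.093]
 [ 0.474 -0.324  0.096]] 69
```

```bash
python3 -m creep '[{"grip":0.5,"tx":2,"ty":-0.2,"tz":2,"spin":0},{"grip":0.5,"tx":1.6,"ty":-0.2,"tz":2,"spin":0},{"grip":0.5,"tx":0,"ty":0,"tz":2,"spin":0},{"grip":0.5,"tx":0,"ty":0,"tz":2,"spin":0},{"grip":0.5,"tx":0,"ty":0,"tz":2,"spin":0},{"grip":0.5,"tx":0,"ty":0,"tz":1.5,"spin":0},{"grip":0.5,"tx":0,"ty":0,"tz":0,"spin":0},{"grip":0.5,"tx":0,"ty":0,"tz":0,"spin":0}]'
python3 -c "
from h import *
print(np.round(r.get_state()['q'],2)); goto(.4207,.0505,.0263)"
```

```text
clock: 46.63
tool_pos: [0.4205, 0.0509, 0.0997]
eef_rot: [0.949, 0.316, 0.001, 0.004]
contact_force: [0.2, -0.5, 0.1]
opening: 0.75
finger_force: 0.0
[-0.01  0.74 -0.36  2.27  1.    0.29 -2.19]
shift cm [-0.   -0.    7.34] len 7.3 tool y at -53.19 tilt [ 0.0041 -0.0062]  q7 -2.19
```

```bash
python3 -m creep '[{"grip":0.5,"tx":0,"ty":0,"tz":1,"spin":0},{"grip":0.5,"tx":0,"ty":0,"tz":1,"spin":0},{"grip":0.5,"tx":0,"ty":0,"tz":1,"spin":0},{"grip":0.5,"tx":0,"ty":0,"tz":0,"spin":0},{"grip":0.5,"tx":0,"ty":0,"tz":0,"spin":0}]'
python3 -c "
from h import *
print(np.round(r.get_state()['q'],2)); goto(.4207,.0505,.0263)"
```

```text
clock: 47.05
tool_pos: [0.4212, 0.0505, 0.0707]
eef_rot: [0.949, 0.315, 0.002, 0.004]
contact_force: [0.5, -0.6, 0.3]
opening: 0.752
finger_force: 0.0
[-0.12  0.8  -0.18  2.29  1.16  0.15 -2.33]
shift cm [-0.05 -0.07  4.44] len 4.4 tool y at -53.24 tilt [ 0.0064 -0.0058]  q7 -2.33
```

```bash
python3 -m creep '[{"grip":0.5,"tx":0,"ty":0,"tz":0.8,"spin":0},{"grip":0.5,"tx":0,"ty":0,"tz":0.8,"spin":0},{"grip":0.5,"tx":0,"ty":0,"tz":0,"spin":0},{"grip":0.5,"tx":0,"ty":0,"tz":0.8,"spin":0},{"grip":0.5,"tx":0,"ty":0,"tz":0.8,"spin":0},{"grip":0.5,"tx":0,"ty":0,"tz":0,"spin":0}]'
python3 -c "
from h import *
print(np.round(r.get_state()['q'],2)); goto(.4207,.0505,.0263)"
```

```text
clock: 47.55
tool_pos: [0.4256, 0.0509, 0.0433]
eef_rot: [0.949, 0.314, 0.0, 0.001]
contact_force: [0.6, -0.2, 0.1]
opening: 0.753
finger_force: 0.0
[-0.01  0.87 -0.35  2.27  1.48  0.27 -2.65]
shift cm [-0.41 -0.26  1.7 ] len 1.8 tool y at -53.34 tilt [ 0.0006 -0.0009]  q7 -2.65
```

```bash
python3 -m creep '[{"grip":0.5,"tx":0,"ty":0,"tz":-0.8,"spin":-5},{"grip":0.5,"tx":0,"ty":0,"tz":-0.8,"spin":-5},{"grip":0.5,"tx":0,"ty":0,"tz":-0.8,"spin":-5},{"grip":0.5,"tx":0,"ty":0,"tz":0,"spin":-7},{"grip":0.5,"tx":0,"ty":0,"tz":0,"spin":-7},{"grip":0.5,"tx":0,"ty":0,"tz":0,"spin":-7},{"grip":0.5,"tx":0,"ty":0,"tz":0,"spin":-7},{"grip":0.5,"tx":0,"ty":0,"tz":0,"spin":-5}]' >/dev/null
python3 -m creep '[{"grip":0.5,"tx":0,"ty":0,"tz":0,"spin":0},{"grip":0.5,"tx":0,"ty":0,"tz":0,"spin":0},{"grip":0.5,"tx":0,"ty":0,"tz":0,"spin":0}]'
python3 -c "
from h import *
print(np.round(r.get_state()['q'],2)); goto(.4207,.0505,.0263)"
```

```text
clock: 48.47
tool_pos: [0.425, 0.0498, 0.0671]
eef_rot: [0.74, 0.673, -0.002, 0.003]
contact_force: [0.2, 0.6, 0.1]
opening: 0.75
finger_force: 0.0
[ 0.07  0.84 -0.49  2.27  1.31  0.38 -1.65]
shift cm [ 0.05 -0.43  4.08] len 4.1 tool y at -5.39 tilt [ 0.0005 -0.0065]  q7 -1.65
```

```bash
python3 -m creep '[{"grip":0.5,"tx":0,"ty":-0.4,"tz":1,"spin":0},{"grip":0.5,"tx":0,"ty":0,"tz":1,"spin":0},{"grip":0.5,"tx":0,"ty":0,"tz":1,"spin":0},{"grip":0.5,"tx":0,"ty":0,"tz":0.8,"spin":0},{"grip":0.5,"tx":0,"ty":0,"tz":0,"spin":0},{"grip":0.5,"tx":0,"ty":0,"tz":0,"spin":0}]'
python3 -c "
from h import *
print(np.round(r.get_state()['q'],2)); goto(.4207,.0505,.0263)"
```

```text
clock: 48.97
tool_pos: [0.4206, 0.0502, 0.0287]
eef_rot: [0.739, 0.674, -0.002, 0.002]
contact_force: [0.5, 0.0, -0.0]
opening: 0.75
finger_force: 0.0
[ 0.05  0.92 -0.46  2.28  1.6   0.37 -1.93]
shift cm [0.03 0.   0.24] len 0.2 tool y at -5.29 tilt [-0.0008 -0.0063]  q7 -1.93
```

```bash
python3 -m creep '[{"grip":-1,"tx":0,"ty":0,"tz":0,"spin":0},{"grip":-1,"tx":0,"ty":0,"tz":0,"spin":0},{"grip":-1,"tx":0,"ty":0,"tz":0,"spin":0},{"grip":-1,"tx":0,"ty":0,"tz":0,"spin":0},{"grip":-1,"tx":0,"ty":0,"tz":0,"spin":0},{"grip":-1,"tx":0,"ty":0,"tz":0,"spin":0}]' 40
python3 -m creep '[{"grip":-1,"tx":0,"ty":0,"tz":-1.5,"spin":0},{"grip":-1,"tx":0,"ty":0,"tz":-2,"spin":0},{"grip":-1,"tx":0,"ty":0,"tz":-2,"spin":0},{"grip":-1,"tx":0,"ty":0,"tz":-2.5,"spin":0},{"grip":-1,"tx":0,"ty":0,"tz":-3,"spin":0},{"grip":-1,"tx":0,"ty":0,"tz":-3,"spin":0},{"grip":-1,"tx":0,"ty":0,"tz":-3,"spin":0},{"grip":-1,"tx":0,"ty":0,"tz":0,"spin":0}]'
python3 -c "
from h import *
print(np.round(r.get_state()['q'],2)); goto(.5825,-.138,.19)"
```

```text
clock: 49.47
tool_pos: [0.4211, 0.0503, 0.0291]
eef_rot: [0.739, 0.674, -0.002, 0.003]
contact_force: [0.2, -0.6, 6.5]
opening: 0.483
finger_force: 40.0
clock: 50.13
tool_pos: [0.4229, 0.0523, 0.2026]
eef_rot: [0.739, 0.674, 0.001, 0.004]
contact_force: [0.8, -0.5, -1.0]
opening: 0.484
finger_force: 40.0
[ 0.27  0.6  -0.78  2.17  0.72  0.65 -1.12]
shift cm [-17.48  17.63   1.45] len 24.9 tool y at -5.27 tilt [ 0.0074 -0.0039]  q7 -1.12
```

```bash
python3 -m creep '[{"grip":-1,"tx":-2.5,"ty":2.5,"tz":0,"spin":0},{"grip":-1,"tx":-2.5,"ty":2.5,"tz":0,"spin":0},{"grip":-1,"tx":-2.5,"ty":2.5,"tz":0,"spin":0},{"grip":-1,"tx":-2.5,"ty":2.5,"tz":0,"spin":0},{"grip":-1,"tx":-2.5,"ty":2.5,"tz":0,"spin":0},{"grip":-1,"tx":-2.5,"ty":2.5,"tz":0,"spin":0},{"grip":-1,"tx":-2.5,"ty":2.6,"tz":0,"spin":0},{"grip":-1,"tx":0,"ty":0,"tz":0,"spin":0}]' >/dev/null
python3 -m creep '[{"grip":-1,"tx":0,"ty":0,"tz":0,"spin":0},{"grip":-1,"tx":0,"ty":0,"tz":0,"spin":0},{"grip":-1,"tx":0,"ty":0,"tz":0,"spin":0}]' >/dev/null
python3 -c "
from h import *
st(); goto(.5825,-.1375,.145)"
```

```text
t 51.05 tcp [ 0.5791 -0.1375  0.1994] F [-0.1 -0.3  0.3] open 0.486 ff 40.0
shift cm [0.06 0.34 5.44] len 5.4 tool y at -5.08 tilt [-0.0014 -0.0054]  q7 -0.56
```

```bash
python3 -m creep '[{"grip":-1,"tx":0,"ty":0.3,"tz":1.5,"spin":0},{"grip":-1,"tx":0,"ty":0,"tz":2,"spin":0},{"grip":-1,"tx":0,"ty":0,"tz":1.7,"spin":0},{"grip":-1,"tx":0,"ty":0,"tz":0,"spin":0},{"grip":-1,"tx":0,"ty":0,"tz":0,"spin":0}]' 
python3 -m creep '[{"grip":-1,"tx":0,"ty":0,"tz":0.5,"spin":0},{"grip":-1,"tx":0,"ty":0,"tz":0.5,"spin":0},{"grip":-1,"tx":0,"ty":0,"tz":0,"spin":0}]' 
python3 -c "
from h import *
st(); goto(.5825,-.1375,.114)"
```

```text
clock: 51.47
tool_pos: [0.5822, -0.1389, 0.1467]
eef_rot: [0.738, 0.675, -0.003, 0.001]
contact_force: [0.7, -0.1, -0.7]
opening: 0.487
finger_force: 40.0
clock: 51.72
tool_pos: [0.583, -0.1397, 0.1376]
eef_rot: [0.739, 0.674, -0.002, 0.002]
contact_force: [-0.1, 0.2, -1.6]
opening: 0.486
finger_force: 40.0
t 51.72 tcp [ 0.583  -0.1397  0.1376] F [-0.1  0.2 -1.6] open 0.486 ff 40.0
shift cm [ 0.23 -0.07  2.36] len 2.4 tool y at -5.23 tilt [-0.     -0.0062]  q7 -0.63
```

```bash
python3 -m creep '[{"grip":-1,"tx":0.2,"ty":0,"tz":0.4,"spin":0},{"grip":-1,"tx":0,"ty":0,"tz":0.5,"spin":0},{"grip":-1,"tx":0,"ty":0,"tz":0,"spin":0}]' 
python3 -m creep '[{"grip":-1,"tx":0,"ty":0,"tz":0.5,"spin":0},{"grip":-1,"tx":0,"ty":0,"tz":0.5,"spin":0},{"grip":-1,"tx":0,"ty":0,"tz":0,"spin":0}]' 
python3 -m creep '[{"grip":-1,"tx":0,"ty":0,"tz":0.3,"spin":0},{"grip":-1,"tx":0,"ty":0,"tz":0.1,"spin":0},{"grip":-1,"tx":0,"ty":0,"tz":0,"spin":0}]'
```

```text
clock: 51.97
tool_pos: [0.5829, -0.1377, 0.1281]
eef_rot: [0.739, 0.674, -0.002, 0.002]
contact_force: [-0.8, -0.0, -1.7]
opening: 0.485
finger_force: 40.0
clock: 52.22
tool_pos: [0.5827, -0.1381, 0.1177]
eef_rot: [0.739, 0.674, -0.003, 0.002]
contact_force: [0.5, 0.4, -1.4]
opening: 0.487
finger_force: 40.0
clock: 52.47
tool_pos: [0.5832, -0.1379, 0.1146]
eef_rot: [0.739, 0.674, -0.002, 0.002]
contact_force: [-0.2, 0.0, -0.9]
opening: 0.484
finger_force: 40.0
```

```bash
python3 -m creep '[{"grip":-1,"tx":0,"ty":0,"tz":0.1,"spin":0},{"grip":0.3,"tx":0,"ty":0,"tz":0,"spin":0},{"grip":0.3,"tx":0,"ty":0,"tz":0,"spin":0},{"grip":0.3,"tx":0,"ty":0,"tz":0,"spin":0},{"grip":0.3,"tx":0,"ty":0,"tz":0,"spin":0},{"grip":0.3,"tx":0,"ty":0,"tz":-2,"spin":0},{"grip":0.3,"tx":0,"ty":0,"tz":-4,"spin":0},{"grip":0.3,"tx":0,"ty":0,"tz":-4,"spin":0}]'
python3 -m creep '[{"grip":0.3,"tx":-3,"ty":0,"tz":-3,"spin":0},{"grip":0.3,"tx":-3,"ty":-1,"tz":-3,"spin":0},{"grip":0.3,"tx":-3,"ty":-1,"tz":-3,"spin":0},{"grip":0.3,"tx":-3,"ty":-1,"tz":-3,"spin":0},{"grip":0.3,"tx":-3,"ty":-1,"tz":0,"spin":0},{"grip":0.3,"tx":-3,"ty":-1,"tz":0,"spin":0},{"grip":0.3,"tx":0,"ty":0,"tz":0,"spin":0},{"grip":0.3,"tx":0,"ty":0,"tz":0,"spin":0}]'
python3 -c "
from h import *
w,d,c=snap('wrist','w12'); s,_,_=snap('side','side9'); t,dt,ct=snap('top','top9')
a=cv2.resize(w[:250],(640,312)); b=cv2.resize(s[120:310,170:350],None,fx=1.5,fy=1.5); e=cv2.resize(t[120:270,130:400],None,fx=1.85,fy=1.85)
M=np.zeros((600,780,3),np.uint8); M[:312,:640]=a; M[314:314+b.shape[0],:b.shape[1]]=b; M[314:314+e.shape[0],275:275+e.shape[1]]=e[:,:505]
cv2.imwrite('pics/final.png',M[:,:,::-1]); P=cloud(d,c)
H,S,V=cv2.split(cv2.cvtColor(w,cv2.COLOR_RGB2HSV)); m=(H>3)&(H<18)&(S>170)&(V>60)&(P[:,:,2]>.12)
if m.sum(): print('guard z',np.nanmedian(P[m],0),np.nanpercentile(P[m][:,2],95))
"
```

```text
clock: 53.13
tool_pos: [0.5821, -0.1373, 0.2138]
eef_rot: [0.739, 0.674, -0.003, 0.001]
contact_force: [0.4, -1.0, 0.2]
opening: 0.65
finger_force: 0.0
clock: 53.8
tool_pos: [0.5175, -0.3093, 0.33]
eef_rot: [0.74, 0.672, -0.002, 0.002]
contact_force: [-0.6, 0.1, -0.1]
opening: 0.648
finger_force: 0.0
guard z [ 0.57744662 -0.15108303  0.14367524] 0.14539168923917367
```

View pics/final.png

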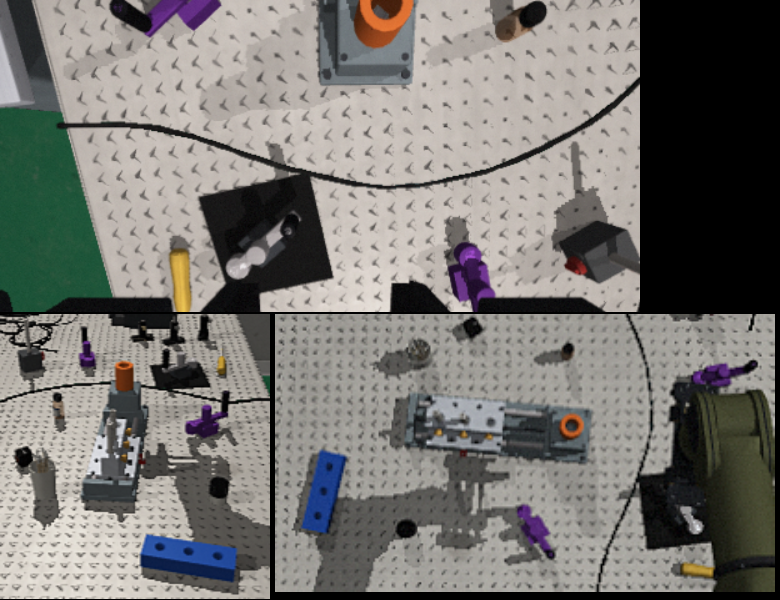

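The final picture shows the guard on the gearbox, both posts in the carriage, the rack empty, the bystanders in place and the crank upright on the mat. One number left to check is how well the crank is centred.

```bash
python3 -c "
from h import *
im,d,c=load('w12'); P=cloud(d,c); f=lambda p,z: plane(c,np.array(p)*[512/640,250/312.],z)
m=f([(200,197),(310,172),(332,277)],.003); print('mat',m.round(4).tolist(),(m[0]+m[2])/2)
w=np.zeros(d.shape,bool); w[150:235,165:250]=1
for n,z,lo,hi in (('knob',.095,.09,.1),('boss',.071,.0675,.075)):
  q=(P[:,:,2]>lo)&(P[:,:,2]<hi)&w; v,u=np.nonzero(q); print(n,len(u),np.nanmedian(P[q],0).round(4),plane(c,[[(u.min()+u.max())/2,(v.min()+v.max())/2]],z).round(4))
"
```

```text
mat [[0.353, -0.2984, 0.003], [0.5001, -0.2802, 0.003], [0.515, -0.4271, 0.003]] [ 0.43399348 -0.36273128  0.003     ]
knob 134 [ 0.4733 -0.3315  0.0943] [[ 0.4738 -0.3309  0.095 ]]
boss 210 [ 0.43   -0.363   0.0704] [[ 0.4501 -0.349   0.071 ]]
```

```bash
python3 -c "
from plant import workorder
print(workorder.finish_job())"
```

```text
the job is handed in; nothing more can be done
None
```

The job is handed in at about 54 s: both posts present are seated in bores of their own, the pointer is within about 0.3 mm of the index, the crank stands upright within about 4 mm of the mat's middle, the guard sits down on the gearbox over the shaft, and the swab pot, bottle and can look undisturbed in the final picture; no verdict came back.

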